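# Clear the stirrer plate with the hanging scraper and load the vessels

## Robot

A 6-joint arm with a two-finger parallel gripper is mounted at the origin on the work surface. World frame = base frame: x ahead of the robot, y to its left, z up, the work surface at z = 0. Lengths are in m, angles in degrees, forces in N, time in s.
With the tool pointing down it reaches from about 0.25 to 0.85 m from the base axis. Payload 12.5 kg.
Tool frame: the origin (TCP) lies midway between the tips of the shut fingers; the grasp point (between the pads) lies 19 mm behind it; x points along the fingers, y is the direction in which the jaws open and shut, and the axes are right-handed (so a half turn about x gives the same grasp; the last joint's range is limited). The gripper opens to 93 mm and grips with 3 to 60 N. Pads are 15 mm wide; open, the fingers measure 128 mm over their backs; the gripper's body (75 mm by 188 mm) begins 65 mm behind the grasp point.
Start: joints at [63.793, 20.094, 94.641, -0, 65.266, -4.847], TCP at [0.2, 0.512, 0.193] pointing down, gripper open.
Joint ranges: [-157.81, 157.81], [-45, 120.19], [0.68, 151.7], [-89.99, 269.99], [4.06, 180], [-164.3, 164.3]. Speed limits (degrees/s): [127.2, 127.2, 159.86, 180, 180, 180].

## Interface

Orientations are given as [roll, pitch, yaw] about the fixed x, y, z axes, in that order (R = Rz(yaw) Ry(pitch) Rx(roll)).
In Python, from cell import state, optics, job gives the robot as it stands. The module is installed in compiled form; this text tells all that it offers.
- The arm moves only by the tool servo_tool, never from a script. Its argument "deltas" is text: rows parted by semicolons, each of 4 numbers parted by spaces: the shift along the world's x, y, z in m, then the turn about the world's z in degrees. A call has 1 to 12 rows; each row is the pose to reach, as a shift and turn from the pose measured when the call began; what a row does not reach only later rows make up. A row lasts 1/8 s, in which the tool goes at most 62.5 mm and 10.7 degrees, less where a joint would pass 70% of its speed; a pose out of reach is approached as far as the arm can. A call with a gripper value outside its range is refused whole. "grip" is the closure, from 0 (fully open) to 1 (shut), set as the call begins (left out, the last holds). The fingers move at their own pace and stop on an object; "squeeze" is the grip in N (left out, the last holds). Time passes only in rows, so rows that repeat a pose let the fingers close. It gives the time, the measured TCP pose, the force and the opening at its end, in the units of the state.
- state(): the state, without advancing time (a new reading comes with each control period).
- optics.camera(name): name is "side" or "top" or "wrist"; returns the picture (480x640x3 uint8, red, green, blue); there is no depth.
- optics.get_calibration(name): a dict with "fx", "fy", "cx", "cy" (pixels), "R" (3x3) and "t" (3): a world point X has camera coordinates R X + t; the wrist camera has in their place "T_tool_cam" (4x4, takes a point from camera to tool coordinates, whose origin is the TCP and whose axes are the tool frame's). Camera axes: x right, y down, z forward; pixel columns grow to the right and rows downward; lengths in m; the calibration is good to about 2 mm. The wrist camera is an equidistant fisheye: a pixel r from the principal point sees the ray r / f radians off the axis. A picture is of the moment at which its call begins: read the wrist's pose just before it. get_calibration takes no time and is no camera call.
- job.finish_job(): hands the job in, once; it reports no verdict.
The state is a dict: "time": time; "q": joint angles; "joint_velocities": joint speeds; "joint_torque": joint torques, N m; "eef_pos": TCP position; "eef_rot": TCP orientation; "contact_force": force on the tool from outside, world axes, zero at the start; "torque": the same for the moment, N m; "opening": finger opening in m.
Only numpy, scipy, OpenCV 4.12 (cv2) and the standard library are available. Lean on these libraries where they do the work, as an engineer would, in place of code of your own. Each camera call takes 0.05 s, during which the arm holds its last target.

## Task

Get the stirrer ready for its next run: lift the scraper up off its hook, wipe every brown resin chip off the white plate into the catch tray with it (no fingers on chips lying on the plate; a chip that strays onto the bench may be picked up and must end in the tray too), and hang the scraper back on its hook. Then lift each vessel off the rack and set it down gently, upright, in the middle of the ring of its own colour. Never tip or drop a vessel, and leave the other bottles, jars, jug and dish where they are.

Things in the scene. Friction and masses are not known exactly. Their poses are not given: they have to be found in the camera images.
- scraper: Orange-handled scraper, hung by its collar, stem between two prongs. Origin: middle of the blade's lower edge; z up the handle, y along the blade. Dark blade 10 (x) by 100 mm (y), z 0-30; stem 14 x 16 to z 85; orange collar 44 x 44, z 85-91; orange grip 22 (x) by 24 (y), z 91-139, held from above. It can rise under 50 mm before the blade meets the prongs, then must be drawn out past the tips
- hook_seat (a point): Seat of the scraper's hook on a white stand: midway between two steel prongs, level with their tops (150 mm up). Prongs run along x, 8 mm wide, 26 mm apart; tips 29 mm to -x turn up 10 mm; the block on the post, 38 mm and more to +x, ends 4 mm above the seat. Hung up, the scraper's origin is 85 mm under this point, blade along y (either way round)
- plate (a point): Centre of the upper face of the stirrer's white plate, 65 mm above the bench. Plate 270 mm clear along x (long side), y from -85 to +83 mm. Its short sides (x = +-137) and its +y side have a guard rim 8 mm high; the -y side is open and the catch tray lies below it
- tray (a point): Steel catch tray fixed to the blue stirrer: centre of its inner floor, axes as the plate's. Inside 282 mm (x) by 102 mm (y), walls 4 mm thick, their tops 44 mm above this floor (17 mm below the plate's face). It starts right at the plate's open edge
- rack: White rack with three steel forks side by side along y, 96 mm apart (y = -96, 0, 96 mm), origin on the bench under the middle fork's seat. Prongs run along x, tops 150 mm above the bench, gap 52 mm, prongs 8 mm wide, tips 42 mm towards -x and turned up 10 mm; cross bar 51 mm to +x, its top 2 mm above the prongs
- vessel_blue: Closed steel vessel with blue lid, hanging by its lid's flange in one of the rack's forks (which one varies; may be absent). Origin: centre of its underside, z up. Steel body diameter 42 mm, z 0 to 62; blue flange diameter 68 mm, z 62 to 68; blue knob diameter 22 mm, z 68 to 108, to be held from above. It can be lifted straight up out of its fork
- ring_blue (a point): Centre of the blue ring (52 mm across) painted on the stirrer's white plate, on the plate's face; the blue vessel belongs here
- vessel_green: Closed steel vessel with green lid, hanging by its lid's flange in one of the rack's forks (which one varies; may be absent). Origin: centre of its underside, z up. Steel body diameter 42 mm, z 0 to 62; green flange diameter 68 mm, z 62 to 68; green knob diameter 22 mm, z 68 to 108, to be held from above. It can be lifted straight up out of its fork
- ring_green (a point): Centre of the green ring (52 mm across) painted on the stirrer's white plate, on the plate's face; the green vessel belongs here
- vessel_yellow: Closed steel vessel with yellow lid, hanging by its lid's flange in one of the rack's forks (which one varies; may be absent). Origin: centre of its underside, z up. Steel body diameter 42 mm, z 0 to 62; yellow flange diameter 68 mm, z 62 to 68; yellow knob diameter 22 mm, z 68 to 108, to be held from above. It can be lifted straight up out of its fork
- ring_yellow (a point): Centre of the yellow ring (52 mm across) painted on the stirrer's white plate, on the plate's face; the yellow vessel belongs here
- chip1: Brown chip of dried resin, 16 x 14 x 8 mm (x, y, z), lying on the plate at the start (may be absent). Origin: centre of its underside
- chip2: Brown chip of dried resin, 18 x 13 x 7 mm (x, y, z), lying on the plate at the start (may be absent). Origin: centre of its underside
- chip3: Brown chip of dried resin, 15 x 15 x 8 mm (x, y, z), lying on the plate at the start (may be absent). Origin: centre of its underside
- chip4: Brown chip of dried resin, 20 x 14 x 7 mm (x, y, z), lying on the plate at the start (may be absent). Origin: centre of its underside
- chip5: Brown chip of dried resin, 16 x 16 x 7 mm (x, y, z), lying on the plate at the start (may be absent). Origin: centre of its underside
- amber_bottle: Amber reagent bottle, 60 mm across, 120 mm tall, standing on the bench; not part of the job, leave it alone. Origin: centre of its underside
- bluecap_jar: Glass jar with blue cap, 64 mm across, 85 mm tall, standing on the bench; not part of the job, leave it alone. Origin: centre of its underside
- jug: Clear plastic jug with a handle, 96 mm across, 130 mm tall, standing on the bench; not part of the job, leave it alone. Origin: centre of its underside
- sample_jar: Small glass sample jar with white cap, 40 mm across, 40 mm tall, standing on the bench; not part of the job, leave it alone. Origin: centre of its underside
- weigh_dish: White weighing dish, 80 mm across, 18 mm tall, standing on the bench; not part of the job, leave it alone. Origin: centre of its underside
Mind the look-alikes: they are no part of the job. What is meant by the vessel_blue is not pink or red, and is the smaller of those in its own colour.

How it is judged:
By the outcome, as a careful person would: the job done as asked, in the order asked, and still so for the second after the job is handed in, with the robot touching nothing.
Of chip1, chip2, chip3, chip4, chip5 only 3 to 5 are there at a start; the rules pass over those that are not, and their reading is None.
Of vessel_blue, vessel_green, vessel_yellow only 2 to 3 are there at a start; the rules pass over those that are not, and their reading is None.
At some moment in a run one of chip1, chip2, chip3, chip4, chip5 may be knocked a few centimetres aside while the robot is not near it.
It also fails if it takes over 208 s, if anything falls off the work surface, if the arm or the gripper's body presses on something with over 40 N, if the wrist force passes 120 N, or if a joint passes its speed limit or range.

## Working session

There is one attempt and no reset: what is moved stays moved. The work goes in short steps, Python scripts to look and compute and a tool call to move; the robot and the scene stay as the last step left them, time stands still between calls to the robot, and variables do not carry over. Pictures are saved under pics/ and viewed, and the job is handed in when it is done.

Besides the shell and the picture viewer there is one more tool, called by a JSON object that holds its "op" and its "data", one argument or row to a line. servo_tool: Moves the arm, as the interface text tells. Its arguments: {"type":"object","properties":{"deltas":{"type":"string"},"grip":{"type":"number"},"squeeze":{"type":"number"}},"required":["deltas"]}

```bash
ls; mkdir -p pics; cat > h.py <<'E'
import numpy as np, cv2
from cell import state, optics, job
def snap(n,f):
    im=optics.camera(n); cv2.imwrite('pics/'+f,im[:,:,::-1]); return im
E
python3 - <<'E'
from h import *
s=state(); print(s)
for n in ['side','top','wrist']:
    c=optics.get_calibration(n); print(n,c); snap(n,n+'0.png')
E
```

```text
pics
{'time': 0.0, 'q': array([ 6.37955505e+01,  2.01241703e+01,  9.46766060e+01, -9.04899828e-04,
        6.52658810e+01, -4.84551951e+00]), 'joint_velocities': array([ 0.00207117, -0.08607011, -0.13559703,  0.08983791,  0.03564458,
       -0.02120174]), 'joint_torque': array([-1.85103909e-04, -4.97350252e+01, -2.85244453e+01,  6.98099518e-02,
        2.60333670e-02, -6.33067248e-05]), 'eef_pos': array([0.20011432, 0.51190118, 0.19220533]), 'eef_rot': array([ -94.13947754,   89.93333768, -115.49802839]), 'contact_force': array([ 0.18460662, -0.20028663, -0.22045901]), 'torque': array([ 0.00505595, -0.01245474, -0.02402569]), 'opening': 0.09306363372119261}
side {'fx': 488.4904268504642, 'fy': 488.4904268504642, 'cx': 320.62479987369954, 'cy': 237.97192850098995, 'R': array([[ 0.79681834, -0.60417839,  0.00700028],
       [-0.34003908, -0.45797587, -0.82135956],
       [ 0.49945366,  0.652094  , -0.57036783]]), 't': array([-0.36638146,  0.2673595 ,  0.88722019])}
top {'fx': 618.8758203983086, 'fy': 618.8758203983086, 'cx': 324.11891216808914, 'cy': 252.4686461973425, 'R': array([[-0.004932  , -0.99996767,  0.00635166],
       [-0.99216729,  0.0041005 , -0.12484894],
       [ 0.12481886, -0.00691766, -0.99215543]]), 't': array([0.03197693, 0.49736355, 1.59257211])}
wrist {'fx': 371.64829954431775, 'fy': 371.64829954431775, 'cx': 313.9719271400563, 'cy': 234.6617827489367, 'T_tool_cam': array([[-1.58155575e-03, -3.01405462e-01,  9.53494754e-01,
        -1.92521833e-01],
       [ 9.99998668e-01, -9.21719170e-05,  1.62955540e-03,
        -6.05762987e-04],
       [-4.03271458e-04,  9.53496061e-01,  3.01405206e-01,
        -8.48156558e-02],
       [ 0.00000000e+00,  0.00000000e+00,  0.00000000e+00,
         1.00000000e+00]])}
```

View pics/side0.png

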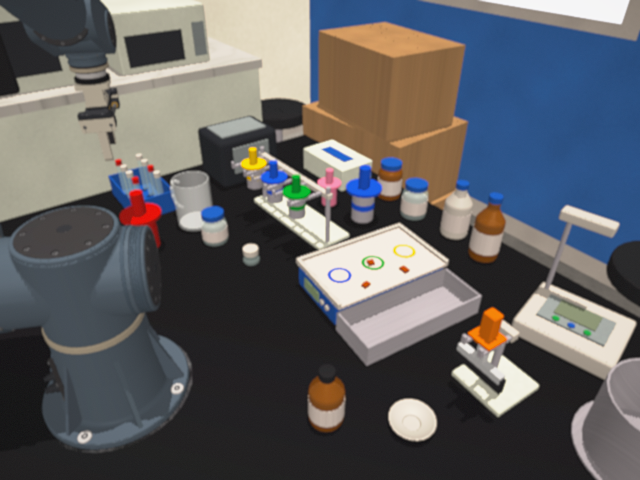

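View pics/top0.png

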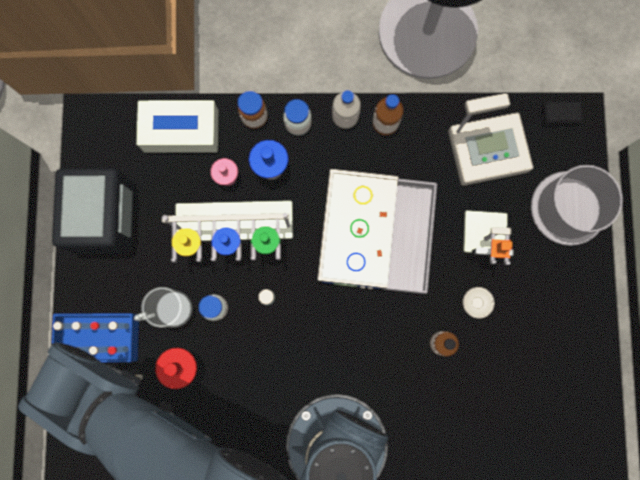

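View pics/wrist0.png

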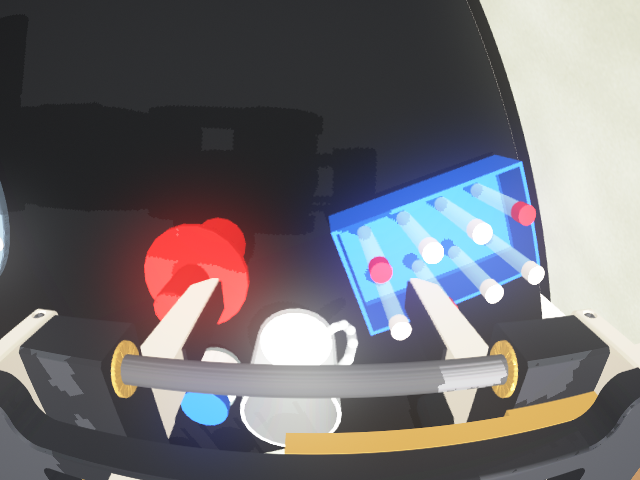

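Side and top views show the plate with three chips, near (383,214), (360,231) and (379,253) in top. The scraper is at (501,248). Vessels yellow, blue and green hang at (186,242), (226,241) and (266,240). The large blue vessel at (268,160) and the pink one are look-alikes. Next I'll zoom in and measure.

```bash
python3 - <<'E'
import cv2
im=cv2.imread('pics/top0.png')
a=cv2.resize(im[160:300,310:445],None,fx=4.2,fy=4.2,interpolation=cv2.INTER_CUBIC);cv2.imwrite('pics/z1.png',a)
a=cv2.resize(im[200:280,455:525],None,fx=7,fy=7,interpolation=cv2.INTER_CUBIC);cv2.imwrite('pics/z2.png',a)
a=cv2.resize(im[190:270,155:300],None,fx=5,fy=5,interpolation=cv2.INTER_CUBIC);cv2.imwrite('pics/z3.png',a)
im=cv2.imread('pics/side0.png')
a=cv2.resize(im[220:420,280:540],None,fx=3,fy=3,interpolation=cv2.INTER_CUBIC);cv2.imwrite('pics/z4.png',a)
E
```

```text
(no output)
```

View pics/z1.png

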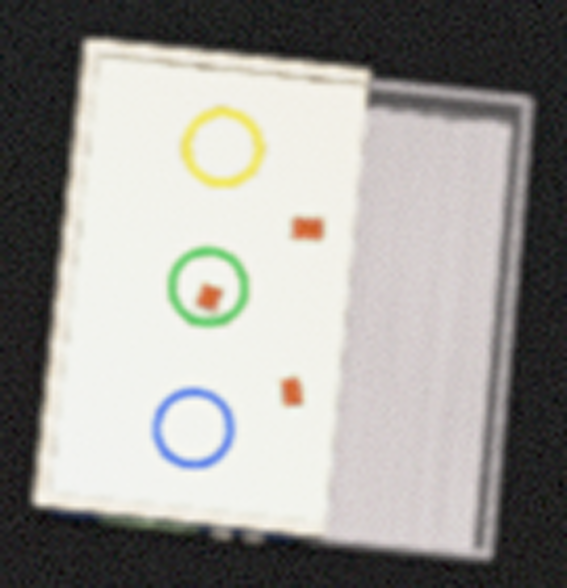

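View pics/z2.png

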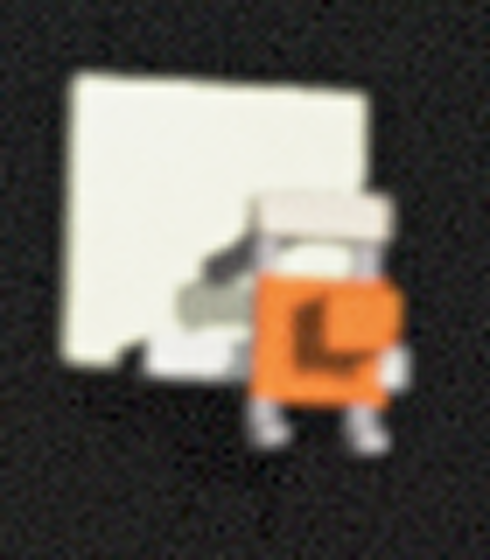

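View pics/z3.png

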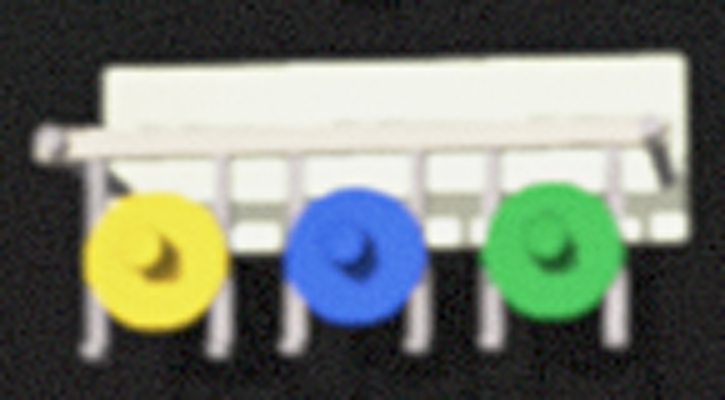

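View pics/z4.png

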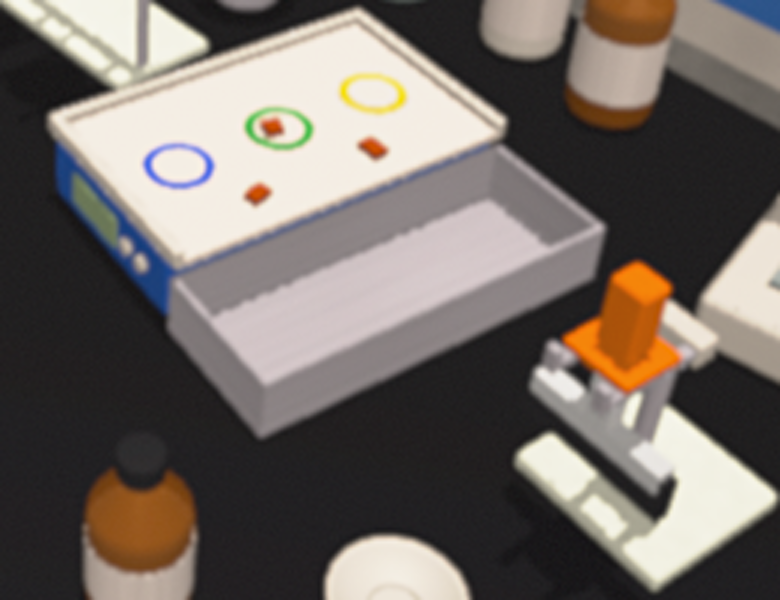

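```bash
cat >> h.py <<'E'
def p2w(n,u,v,z,c=None):
    c=c or optics.get_calibration(n)
    R,t=np.array(c['R']),np.array(c['t'])
    d=R.T@np.array([(u-c['cx'])/c['fx'],(v-c['cy'])/c['fy'],1.]); o=-R.T@t
    return o+d*(z-o[2])/d[2]
def w2p(n,X):
    c=optics.get_calibration(n); p=np.array(c['R'])@np.array(X)+c['t']
    return np.array([c['cx']+c['fx']*p[0]/p[2],c['cy']+c['fy']*p[1]/p[2]])
def tri(pa,pb):
    A=[];b=[]
    for n,(u,v) in (('top',pa),('side',pb)):
        c=optics.get_calibration(n);R=np.array(c['R']);t=np.array(c['t'])
        for k,(val,f,c0) in enumerate(((u,c['fx'],c['cx']),(v,c['fy'],c['cy']))):
            m=(val-c0)/f
            A.append(R[k]-m*R[2]); b.append(m*t[2]-t[k])
    x,r,_,_=np.linalg.lstsq(np.array(A),np.array(b),rcond=None); return x,r
def blobs(im,h0,h1,roi,smin=110,vmin=60,amin=6):
    hsv=cv2.cvtColor(im,cv2.COLOR_RGB2HSV); x0,y0,x1,y1=roi
    m=cv2.inRange(hsv,(h0,smin,vmin),(h1,255,255)); k=np.zeros_like(m);k[y0:y1,x0:x1]=m[y0:y1,x0:x1]
    n,l,st,ce=cv2.connectedComponentsWithStats(k)
    return [(np.round(ce[i],1),st[i][:5].tolist()) for i in range(1,n) if st[i][4]>=amin]
E
python3 - <<'E'
from h import *
im=cv2.imread('pics/top0.png')[:,:,::-1].copy(); sd=cv2.imread('pics/side0.png')[:,:,::-1].copy()
rt=(322,165,395,292); rs=(295,225,452,310)
for nm,a,b in (('blue',105,128),('green',45,80),('yellow',22,34)):
    for n,i,r in (('top',im,rt),('side',sd,rs)):
        bl=blobs(i,a,b,r,70,60); 
        for c,st in bl:
            bc=(st[0]+st[2]/2-.5,st[1]+st[3]/2-.5)
            if st[4]>20: print('ring',nm,n,c,bc,st,p2w(n,*bc,.065).round(4))
for n,i,r in (('top',im,rt),('side',sd,rs)):
    for c,st in blobs(i,4,16,r,120,60): print('chip',n,c,st,p2w(n,*c,.070).round(4))
rt=(160,215,290,262); rs=(235,145,312,225)
for nm,a,b in (('blue',105,128),('green',45,80),('yellow',22,34)):
    for n,i,r in (('top',im,rt),('side',sd,rs)):
        for c,st in blobs(i,a,b,r,110,60):
          if st[4]>30:
            bc=(st[0]+st[2]/2-.5,st[1]+st[3]/2-.5); print('ves',nm,n,c,bc,st,p2w(n,*bc,.156).round(4))
for n,i,r in (('top',im,(480,230,525,270)),('side',sd,(460,300,530,360))):
    for c,st in blobs(i,5,16,r,150,80): print('scr',n,c,st)
pl=[p2w('top',310+u/4.2,160+v/4.2,.073) for u,v in ((85,38),(33,505),(372,70),(327,537))]
print(np.round(pl,4)); 
E
```

```text
ring blue top [355.5 261.6] (355.5, 261.5) [346, 252, 20, 20, 105] [ 0.4696 -0.0504  0.065 ]
ring blue side [313.8 290.4] (317.5, 288.0) [298, 267, 40, 43, 356] [ 0.4053 -0.0603  0.065 ]
ring blue side [338.6 275.5] (339.0, 275.0) [328, 268, 23, 15, 95] [ 0.4679 -0.0538  0.065 ]
ring green top [359.3 227.8] (359.0, 228.0) [350, 219, 19, 19, 99] [ 0.5565 -0.0604  0.065 ]
ring green side [372.3 263. ] (372.5, 262.5) [362, 256, 22, 14, 96] [ 0.5553 -0.0641  0.065 ]
ring yellow top [362.5 194.7] (362.5, 194.5) [353, 185, 20, 20, 136] [ 0.6447 -0.0706  0.065 ]
ring yellow side [403.7 250.8] (404.0, 250.5) [393, 244, 23, 14, 133] [ 0.6439 -0.0738  0.065 ]
chip top [382.6 214.1] [380, 212, 6, 5, 21] [ 0.5918 -0.1215  0.07  ]
chip top [359.4 230.2] [358, 228, 4, 5, 16] [ 0.55   -0.0611  0.07  ]
chip top [379. 253.] [378, 251, 3, 5, 15] [ 0.4907 -0.1106  0.07  ]
chip side [370.2 261.8] [367, 260, 7, 5, 27] [ 0.5483 -0.0638  0.07  ]
chip side [403.9 268.6] [400, 266, 9, 6, 35] [ 0.5908 -0.1256  0.07  ]
chip side [365.5 284. ] [362, 281, 8, 7, 34] [ 0.4896 -0.1145  0.07  ]
ves blue top [225.5 241.3] (225.5, 241.5) [211, 228, 30, 28, 616] [0.5096 0.2694 0.156 ]
ves blue side [273.4 174.5] (274.0, 172.0) [261, 161, 27, 23, 376] [0.5234 0.2821 0.156 ]
ves green top [265.  240.1] (265.0, 240.5) [250, 227, 31, 28, 587] [0.5116 0.1738 0.156 ]
ves green side [295.9 189.1] (297.0, 186.5) [283, 175, 29, 24, 407] [0.5268 0.1848 0.156 ]
ves green side [296.7 207.8] (296.5, 207.5) [290, 206, 14, 4, 37] [0.4699 0.1052 0.156 ]
ves yellow top [185.6 242.1] (186.0, 242.5) [171, 229, 31, 28, 648] [0.5075 0.3649 0.156 ]
ves yellow side [252.9 160.5] (253.5, 158.0) [241, 147, 26, 23, 328] [0.5234 0.3836 0.156 ]
scr top [500.9 248.3] [490, 240, 23, 19, 332]
scr side [488.5 329.2] [467, 306, 40, 45, 995]
[[ 0.7107  0.013   0.073 ]
 [ 0.4212  0.0463  0.073 ]
 [ 0.6899 -0.1643  0.073 ]
 [ 0.401  -0.1314  0.073 ]]
```

```bash
cat >> h.py <<'E'
from scipy.spatial.transform import Rotation as Ro
def tool():
    s=state(); return Ro.from_euler('xyz',s['eef_rot'],degrees=True).as_matrix(), np.array(s['eef_pos'])
def wray(u,v,RT=None):
    R,p=RT or tool(); c=optics.get_calibration('wrist'); T=np.array(c['T_tool_cam'])
    dx,dy=(u-c['cx'])/c['fx'],(v-c['cy'])/c['fy']; r=np.hypot(dx,dy)+1e-12
    d=np.array([np.sin(r)*dx/r,np.sin(r)*dy/r,np.cos(r)])
    return p+R@T[:3,3], R@T[:3,:3]@d
def wp2w(u,v,z,RT=None):
    o,d=wray(u,v,RT); return o+d*(z-o[2])/d[2]
def ww2p(X,RT=None):
    R,p=RT or tool(); c=optics.get_calibration('wrist'); T=np.array(c['T_tool_cam'])
    q=T[:3,:3].T@(R.T@(np.array(X)-p)-T[:3,3]); th=np.arctan2(np.hypot(q[0],q[1]),q[2]); f=th/np.hypot(q[0],q[1])
    return np.array([c['cx']+c['fx']*q[0]*f,c['cy']+c['fy']*q[1]*f])
E
python3 - <<'E'
from h import *
R,p=tool(); print(R.round(3),p, 'yaw of tool y',np.degrees(np.arctan2(R[1,1],R[0,1])))
pt=(455+365/7-.4,200+317/7-.4); ps=(280+637/3-.3,220+282/3-.3)
print('grip top',tri(pt,ps),p2w('top',*pt,.204),p2w('side',*ps,.204))
for nm,a in (('y',(147,245)),('b',(348,245)),('g',(549,237))):
    print(nm,p2w('top',155+a[0]/5-.4,190+a[1]/5-.4,.196))
E
```

```text
[[-0.     0.364  0.931]
 [-0.001  0.931 -0.364]
 [-1.    -0.001 -0.   ]] [0.20017103 0.51199015 0.19233999] yaw of tool y 68.64058662007831
grip top (array([ 0.49144896, -0.39824978,  0.20122945]), array([2.96265284e-06])) [ 0.49193377 -0.39832453  0.204     ] [ 0.48737756 -0.39917411  0.204     ]
y [0.51108154 0.36113476 0.196     ]
b [0.51070389 0.26643395 0.196     ]
g [0.51414403 0.17168135 0.196     ]
```

{"op": "servo_tool", "data": {
  "deltas": "0.01 -0.01 0.06 0; 0.03 -0.06 0.10 -8; 0.06 -0.11 0.13 -16; 0.09 -0.165 0.15 -24; 0.12 -0.22 0.16 -32; 0.15 -0.275 0.16 -40; 0.18 -0.33 0.16 -48; 0.21 -0.385 0.16 -56; 0.24 -0.44 0.16 -64; 0.27 -0.495 0.16 -71; 0.29 -0.54 0.16 -71; 0.30 -0.57 0.16 -71",
  "grip": 0.4
}}

```text
time: 1.65
eef_pos: [0.5008, -0.0606, 0.3518]
eef_rot: [-90.8, 89.9, 176.7]
contact_force: [1.0, 0.3, -0.9]
opening: 0.0558
```

```bash
python3 - <<'E'
from h import *
R,p=tool(); im=snap('wrist','w1.png'); np.savez('w1.npz',R=R,p=p); print(p,R.round(3),state()['opening'],state()['time'])
E
```

```text
[ 0.50075593 -0.06061673  0.35176262] [[-0.002  0.999 -0.043]
 [ 0.    -0.043 -0.999]
 [-1.    -0.002 -0.   ]] 0.05591402531542482 1.7
```

View pics/w1.png

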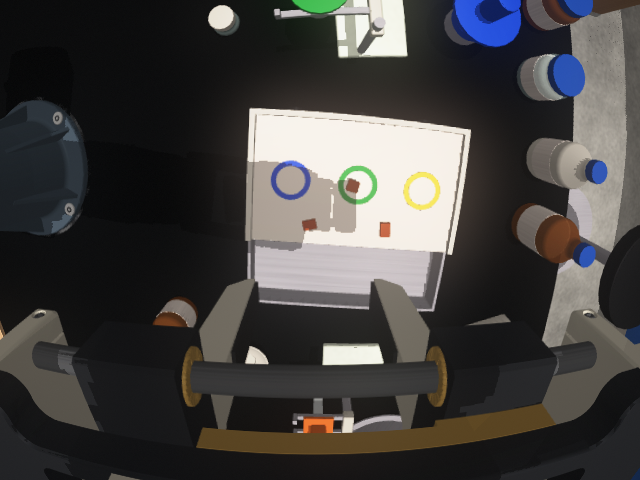

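The wrist view shows rings at about (291,180), (358,185) and (422,190), and chips at (352,186), (309,225) and (385,229). Next: compute their world positions.

```bash
python3 - <<'E'
from h import *
d=np.load('w1.npz'); RT=(d['R'],d['p'])
im=cv2.imread('pics/w1.png')[:,:,::-1].copy()
roi=(245,105,470,262)
for nm,a,b in (('blue',105,128),('green',45,80),('yellow',22,34)):
    for c,st in blobs(im,a,b,roi,70,50,20): 
        bc=(st[0]+st[2]/2-.5,st[1]+st[3]/2-.5); print(nm,bc,st,wp2w(*bc,.065,RT).round(4))
for c,st in blobs(im,0,16,roi,110,50,12): print('chip',c,st,wp2w(*c,.069,RT).round(4))
for u,v in ((250,109),(469,130),(453,253),(247,240)): print('corner',wp2w(u,v,.073,RT).round(4))
E
```

```text
blue (290.0, 180.0) [271, 161, 39, 39, 534] [ 0.4693 -0.0512  0.065 ]
green (357.0, 184.5) [338, 166, 39, 38, 515] [ 0.5566 -0.0607  0.065 ]
yellow (421.0, 190.5) [403, 172, 37, 38, 524] [ 0.6438 -0.071   0.065 ]
chip [352.6 185.9] [346, 180, 14, 13, 120] [ 0.5504 -0.0616  0.069 ]
chip [308.9 224.3] [302, 219, 14, 11, 119] [ 0.4913 -0.1111  0.069 ]
chip [384.5 229.4] [380, 222, 10, 15, 140] [ 0.5929 -0.1225  0.069 ]
corner [0.4242 0.0442 0.073 ]
corner [0.709  0.0119 0.073 ]
corner [ 0.6933 -0.1602  0.073 ]
corner [ 0.4068 -0.1282  0.073 ]
```

```bash
python3 - <<'E'
from h import *
R,_=tool()
for p in ([.49,-.32,.32],[.49,-.28,.32],[.49,-.25,.32],[.49,-.25,.36]):
    print(p,ww2p([.491,-.3985,.204],(R,np.array(p))),ww2p([.491,-.3985,.15],(R,np.array(p))),ww2p(np.array(p),(R,np.array(p))))
E
```

```text
[0.49, -0.32, 0.32] [319.28797756 301.4202756 ] [318.65234833 277.86532163] [314.80696723 274.29289978]
[0.49, -0.28, 0.32] [320.81130945 337.09315469] [320.04334526 310.55448627] [314.80696723 274.29289978]
[0.49, -0.25, 0.32] [321.83298352 361.22224746] [320.99639753 333.15505762] [314.80696723 274.29289978]
[0.49, -0.25, 0.36] [321.19763186 339.8587072 ] [320.47398462 315.88774338] [314.80696723 274.29289978]
```

{"op": "servo_tool", "data": {
  "deltas": "-0.002 -0.05 -0.01 0; -0.004 -0.11 -0.02 0; -0.006 -0.17 -0.03 0; -0.008 -0.23 -0.04 0; -0.01 -0.28 -0.05 0; -0.011 -0.31 -0.05 0; -0.011 -0.31 -0.05 0"
}}

```text
time: 2.58
eef_pos: [0.4897, -0.3737, 0.3006]
eef_rot: [-86.3, 89.8, -179.0]
contact_force: [-0.8, 0.6, -0.0]
opening: 0.0559
```

```bash
python3 - <<'E'
from h import *
R,p=tool(); im=snap('wrist','w2.png'); np.savez('w2.npz',R=R,p=p); print(p,state()['time'])
E
```

```text
[ 0.48972704 -0.37374446  0.30056954] 2.625
```

View pics/w2.png

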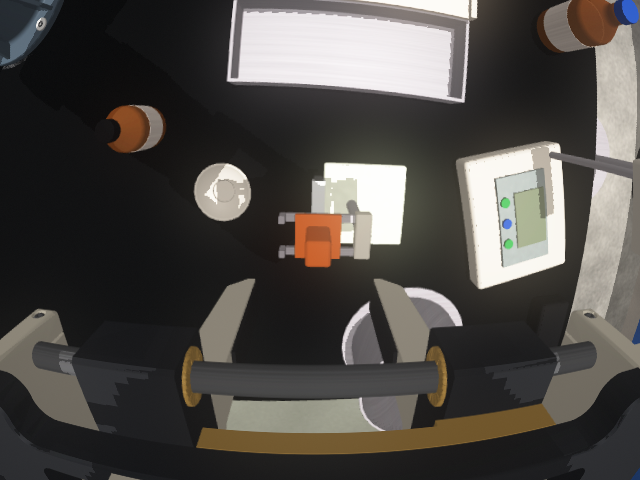

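```bash
python3 - <<'E'
from h import *
im=cv2.imread('pics/w2.png')
cv2.imwrite('pics/z5.png',cv2.resize(im[155:275,265:415],None,fx=5,fy=5,interpolation=cv2.INTER_CUBIC))
E
```

```text
(no output)
```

View pics/z5.png

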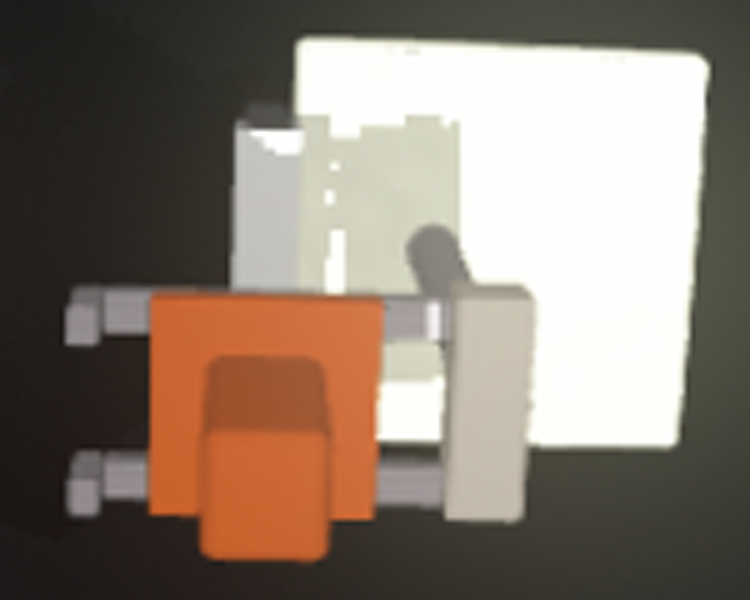

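```bash
python3 - <<'E'
from h import *
d=np.load('w2.npz'); RT=(d['R'],d['p'])
f=lambda u,v,z: wp2w(265+u/5-.4,155+v/5-.4,z,RT)
print('tool yaw',np.degrees(np.arctan2(d['R'][1,1],d['R'][0,1])))
for nm,pts,z in (('grip',[(203,432),(330,430),(330,558),(200,558)],.204),('collar',[(150,295),(383,297),(375,520),(148,516)],.156),('block',[(452,288),(537,295),(522,520),(445,520)],.154),('tips',[(85,325),(85,496)],.16)):
    P=np.array([f(*a,z) for a in pts]); print(nm,P.round(4)[:,:2].tolist(),'mean',P.mean(0).round(4))
    if len(P)==4:
        for a,b in ((0,1),(3,2)): e=P[b]-P[a]; print('  x edge',np.linalg.norm(e).round(4),np.degrees(np.arctan2(e[1],e[0])).round(1))
        for a,b in ((3,0),(2,1)): e=P[b]-P[a]; print('  y edge',np.linalg.norm(e).round(4),np.degrees(np.arctan2(e[1],e[0])).round(1)-90)
E
```

```text
tool yaw -2.641953112909668
grip [[0.4813, -0.3857], [0.5022, -0.3863], [0.5015, -0.409], [0.4797, -0.408]] mean [ 0.4912 -0.3972  0.204 ]
  x edge 0.0208 -1.6
  x edge 0.0218 -2.6
  y edge 0.0223 -4.400000000000006
  y edge 0.0227 -1.7999999999999972
collar [[0.4708, -0.3742], [0.5144, -0.3765], [0.5118, -0.4212], [0.4677, -0.4183]] mean [ 0.4912 -0.3976  0.156 ]
  x edge 0.0436 -3.1
  x edge 0.0442 -3.7
  y edge 0.0442 -4.0
  y edge 0.0447 -3.299999999999997
block [[0.5277, -0.3758], [0.5439, -0.3779], [0.541, -0.4234], [0.5257, -0.4226]] mean [ 0.5346 -0.3999  0.154 ]
  x edge 0.0164 -7.1
  x edge 0.0153 -2.9
  y edge 0.0468 -2.4000000000000057
  y edge 0.0456 -3.700000000000003
tips [[0.4587, -0.3784], [0.4562, -0.4122]] mean [ 0.4574 -0.3953  0.16  ]
```

{"op": "servo_tool", "data": {
  "deltas": "0.001 -0.015 -0.03 -0.7; 0.0015 -0.0237 -0.06 -0.7; 0.0015 -0.0237 -0.075 -0.7; 0.0015 -0.0237 -0.075 -0.7; 0.0015 -0.0237 -0.075 -0.7"
}}

```text
time: 3.25
eef_pos: [0.4921, -0.3959, 0.2274]
eef_rot: [-41.8, 89.9, -135.0]
contact_force: [0.5, -0.2, 0.6]
opening: 0.0559
```

{"op": "servo_tool", "data": {
  "deltas": "-0.001 -0.0015 -0.02 0; -0.001 -0.0015 -0.04 0; -0.001 -0.0015 -0.055 0; -0.001 -0.0015 -0.065 0; -0.001 -0.0015 -0.065 0; -0.001 -0.0015 -0.065 0"
}}

```text
time: 4.0
eef_pos: [0.4914, -0.3977, 0.1631]
eef_rot: [-9.5, 89.9, -102.8]
contact_force: [-0.2, 0.6, 0.4]
opening: 0.0555
```

```bash
python3 - <<'E'
from h import *
R,p=tool(); print(p,np.degrees(np.arctan2(R[1,1],R[0,1])),state()['time'],state()['contact_force'])
im=snap('wrist','w3.png')
E
```

```text
[ 0.49140661 -0.39768766  0.16314688] -3.243524542815345 4.0 [-0.22811683  0.61466572  0.43784575]
```

View pics/w3.png

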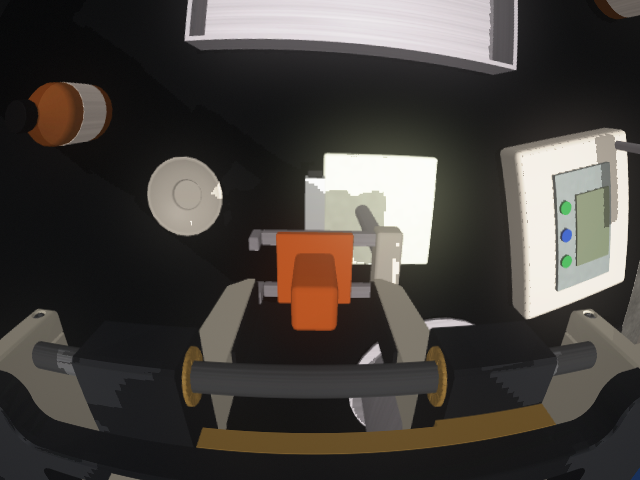

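The grip block sits centred between the fingers at about (314,300). Closing now.

{"op": "servo_tool", "data": {
  "deltas": "0 0 0 0; 0 0 0 0; 0 0 0 0; 0 0 0 0; 0 0 0 0; 0 0 0 0",
  "grip": 1,
  "squeeze": 45
}}

```text
time: 4.8
eef_pos: [0.4914, -0.3977, 0.1632]
eef_rot: [-6.0, 89.9, -99.2]
contact_force: [-0.1, -0.0, 0.4]
opening: 0.022
```

{"op": "servo_tool", "data": {
  "deltas": "0 0 0.008 0; 0 0 0.018 0; 0 0 0.024 0; 0 0 0.024 0; -0.02 0.001 0.024 0; -0.05 0.003 0.024 0; -0.08 0.0045 0.024 0; -0.10 0.006 0.024 0; -0.10 0.006 0.04 0; -0.10 0.02 0.06 5"
}}

```text
time: 6.05
eef_pos: [0.3919, -0.3781, 0.2243]
eef_rot: [2.6, 89.9, -85.6]
contact_force: [0.2, 0.1, -1.0]
opening: 0.0214
```

```bash
python3 - <<'E'
from h import *
R,p=tool(); print(p,np.degrees(np.arctan2(R[1,1],R[0,1])),state()['time'],state()['contact_force'],state()['q'])
im=snap('side','s3.png'); snap('wrist','w4.png')
E
```

```text
[ 0.39193424 -0.37810568  0.22431002] 1.8033291586653495 6.05 [ 0.21573299  0.09239185 -1.02440585] [-4.88255707e+01  1.76918837e+01  9.33512238e+01 -8.39895647e-02
  6.88519255e+01 -5.05986630e+01]
```

View pics/s3.png

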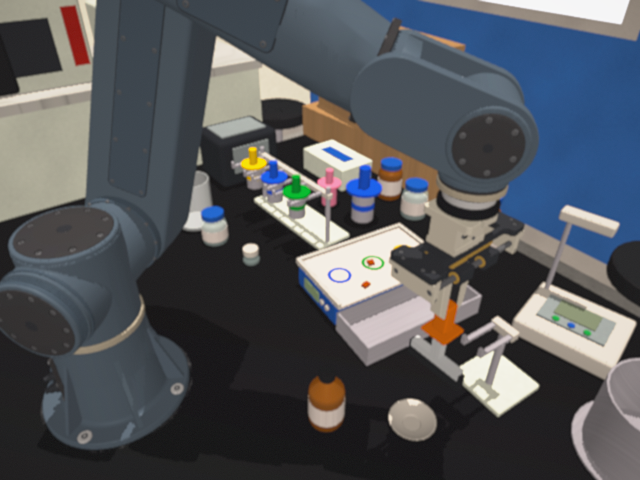

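View pics/w4.png

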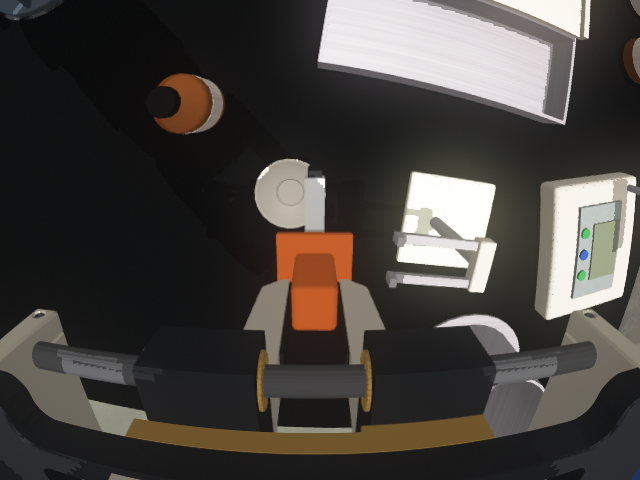

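{"op": "servo_tool", "data": {
  "deltas": "0 0.05 0 3; 0.01 0.10 0 12; 0.03 0.15 0 22; 0.06 0.20 0 32; 0.09 0.24 0 42; 0.12 0.28 0 52; 0.15 0.31 0 62; 0.17 0.335 0 72; 0.1875 0.350 0 81.7; 0.1875 0.350 -0.02 81.7; 0.1875 0.350 -0.02 81.7"
}}

```text
time: 7.52
eef_pos: [0.5801, -0.0276, 0.2044]
eef_rot: [51.1, 89.8, 44.6]
contact_force: [-0.5, -0.3, -1.1]
opening: 0.0219
```

```bash
python3 - <<'E'
from h import *
R,p=tool(); print(p,np.degrees(np.arctan2(R[1,1],R[0,1])),state()['time'],state()['contact_force'])
im=snap('wrist','w5.png'); snap('side','s5.png')
E
```

```text
[ 0.58012638 -0.02755802  0.20435128] 83.50031850937802 7.525 [-0.48252221 -0.32757487 -1.07980149]
```

View pics/w5.png

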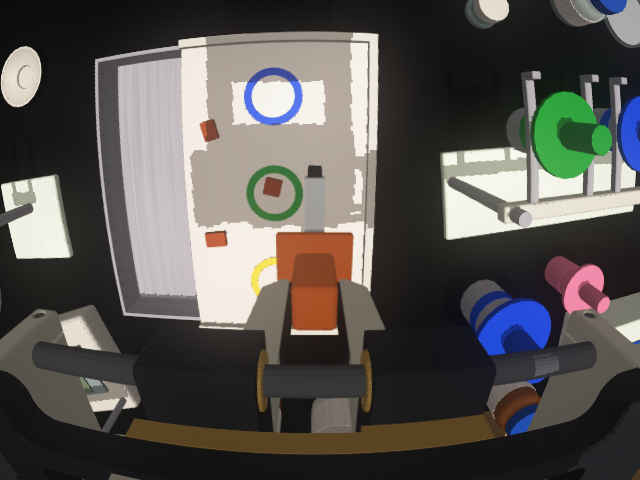

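View pics/s5.png

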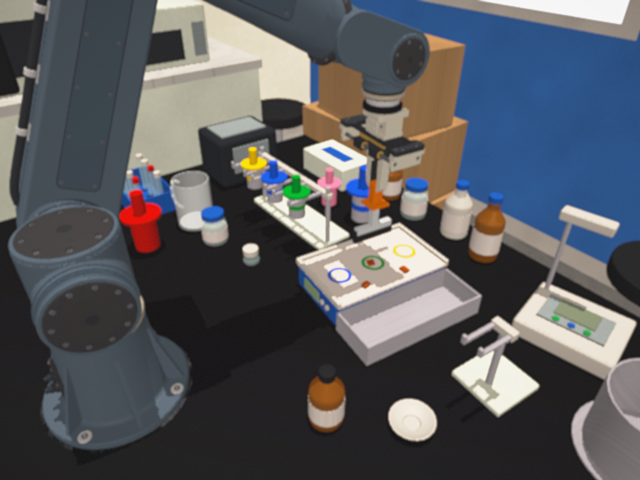

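{"op": "servo_tool", "data": {
  "deltas": "0 0 -0.015 0; 0 0 -0.028 0; 0 0 -0.035 0; 0 0 -0.038 0; 0 0 -0.038 0; 0 0 -0.038 0"
}}

```text
time: 8.38
eef_pos: [0.5809, -0.028, 0.1685]
eef_rot: [24.7, 89.6, 18.2]
contact_force: [-0.2, -0.4, -1.6]
opening: 0.0216
```

{"op": "servo_tool", "data": {
  "deltas": "0 0 -0.003 0; 0 0 -0.004 0; 0 0 -0.004 0; 0 0 -0.004 0"
}}

```text
time: 8.88
eef_pos: [0.581, -0.028, 0.1646]
eef_rot: [24.4, 89.6, 17.9]
contact_force: [-0.1, 0.9, -2.1]
opening: 0.0217
```

```bash
python3 - <<'E'
from h import *
R,p=tool(); print(p,R.round(4),np.degrees(np.arctan2(R[1,1],R[0,1])),state()['contact_force'])
im=snap('side','s6.png'); 
cv2.imwrite('pics/z6.png',cv2.resize(im[210:330,290:490,::-1],None,fx=4,fy=4,interpolation=cv2.INTER_CUBIC))
E
```

```text
[ 0.58096272 -0.02804484  0.16457882] [[ 0.0061  0.1133  0.9935]
 [ 0.002   0.9936 -0.1133]
 [-1.      0.0026  0.0058]] 83.49499376882655 [-0.13564741  0.85747495 -2.06245   ]
```

View pics/z6.png

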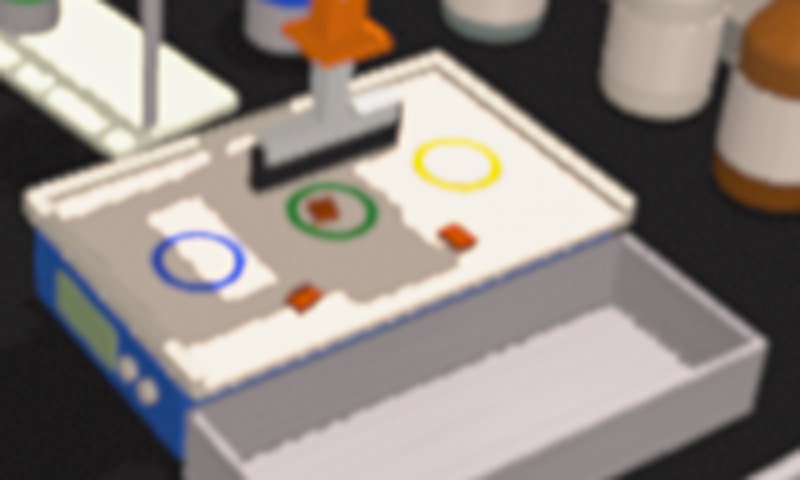

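{"op": "servo_tool", "data": {
  "deltas": "-0.0012 -0.0108 0 0; -0.0028 -0.0238 0 0; -0.0043 -0.0358 0 0; -0.0057 -0.0477 0 0; -0.0072 -0.0596 0 0; -0.0085 -0.0715 0 0; -0.0099 -0.0834 0 0; -0.0112 -0.0954 0 0; -0.0126 -0.1073 0 0; -0.0140 -0.1192 0 0; -0.0154 -0.1311 0 0; -0.0168 -0.1410 0 0"
}}

```text
time: 10.42
eef_pos: [0.564, -0.1698, 0.1646]
eef_rot: [24.4, 89.6, 17.9]
contact_force: [0.6, 0.8, -1.0]
opening: 0.0209
```

{"op": "servo_tool", "data": {
  "deltas": "0 0 0 0; 0 0 0 0"
}}

```text
time: 10.68
eef_pos: [0.5641, -0.1697, 0.1645]
eef_rot: [25.6, 89.6, 19.0]
contact_force: [0.3, 0.9, -1.4]
opening: 0.0217
```

```bash
python3 - <<'E'
from h import *
R,p=tool(); print(p,np.degrees(np.arctan2(R[1,1],R[0,1])),state()['contact_force'],state()['time'])
im=snap('wrist','w7.png');im=snap('side','s7.png')
cv2.imwrite('pics/z7.png',cv2.resize(im[210:370,280:490,::-1],None,fx=3.6,fy=3.6,interpolation=cv2.INTER_CUBIC))
E
```

```text
[ 0.56405725 -0.16971268  0.16452962] 83.48421082087854 [ 0.30691922  0.92589278 -1.38511432] 10.675
```

View pics/z7.png

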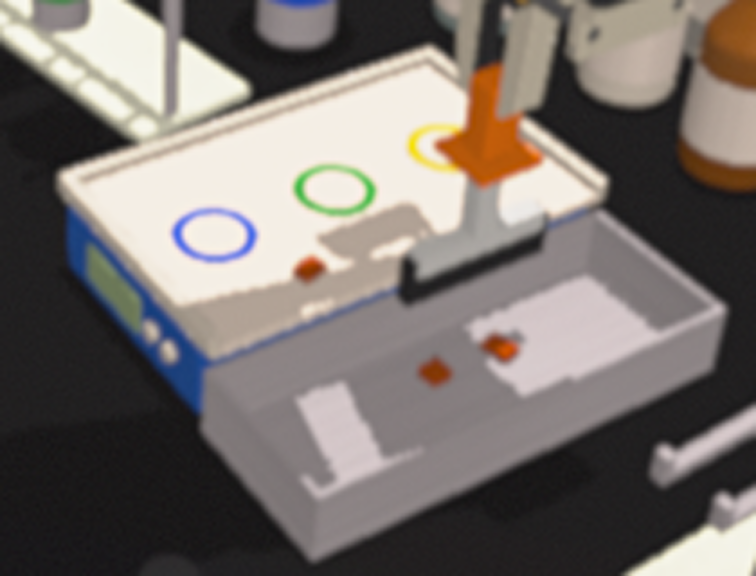

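View pics/w7.png

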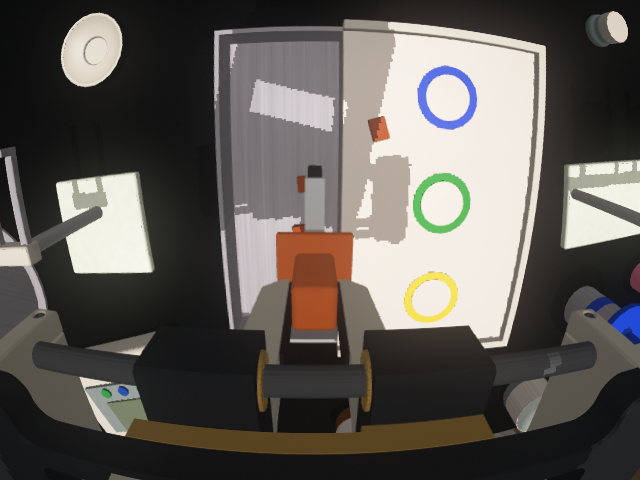

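{"op": "servo_tool", "data": {
  "deltas": "0 0 0.025 0; 0 0 0.04 0; -0.02 0.03 0.04 0; -0.05 0.07 0.04 0; -0.065 0.0906 0.04 0; -0.065 0.0906 0.04 0; -0.065 0.0906 0.02 0; -0.065 0.0906 0.005 0; -0.065 0.0906 0 0; -0.065 0.0906 -0.001 0; -0.065 0.0906 -0.001 0"
}}

```text
time: 12.15
eef_pos: [0.4994, -0.079, 0.1639]
eef_rot: [22.5, 89.6, 16.0]
contact_force: [-0.7, 0.2, -1.0]
opening: 0.0214
```

```bash
python3 - <<'E'
from h import *
R,p=tool(); print(p,np.degrees(np.arctan2(R[1,1],R[0,1])),state()['contact_force'],state()['time'])
im=snap('wrist','w8.png')
E
```

```text
[ 0.4993841  -0.07904794  0.1638994 ] 83.50345779752513 [-0.66042461  0.18925348 -0.95222799] 12.15
```

View pics/w8.png

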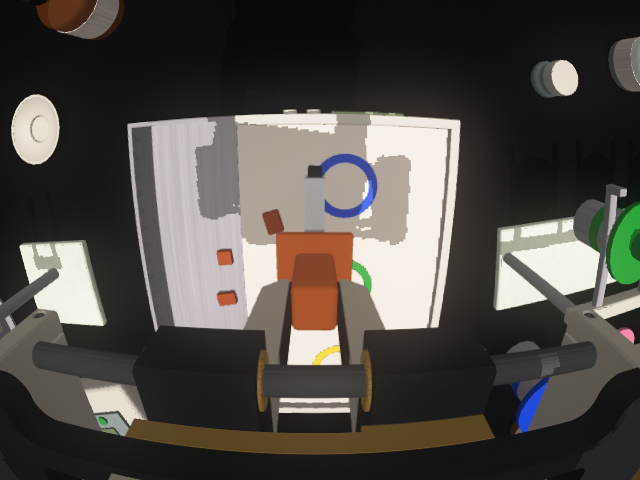

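{"op": "servo_tool", "data": {
  "deltas": "-0.0011 -0.010 0 0; -0.0023 -0.020 0 0; -0.0034 -0.030 0 0; -0.0046 -0.040 0 0; -0.0057 -0.050 0 0; -0.0068 -0.060 0 0; -0.0080 -0.070 0 0; -0.0093 -0.082 0 0; -0.0093 -0.082 0 0; -0.0093 -0.082 0.02 0; -0.0093 -0.082 0.045 0; -0.0093 -0.082 0.06 0"
}}

```text
time: 13.7
eef_pos: [0.4903, -0.1609, 0.2251]
eef_rot: [17.3, 89.6, 10.9]
contact_force: [0.7, 0.4, -1.1]
opening: 0.0217
```

```bash
python3 - <<'E'
from h import *
R,p=tool(); print(p,np.degrees(np.arctan2(R[1,1],R[0,1])),state()['contact_force'],state()['time'])
im=snap('wrist','w9.png');im=snap('side','s9.png')
cv2.imwrite('pics/z9.png',cv2.resize(im[210:370,280:490,::-1],None,fx=3.6,fy=3.6,interpolation=cv2.INTER_CUBIC))
E
```

```text
[ 0.49034935 -0.16093935  0.22506043] 83.51526418581066 [ 0.71114231  0.42283856 -1.10747631] 13.7
```

View pics/z9.png

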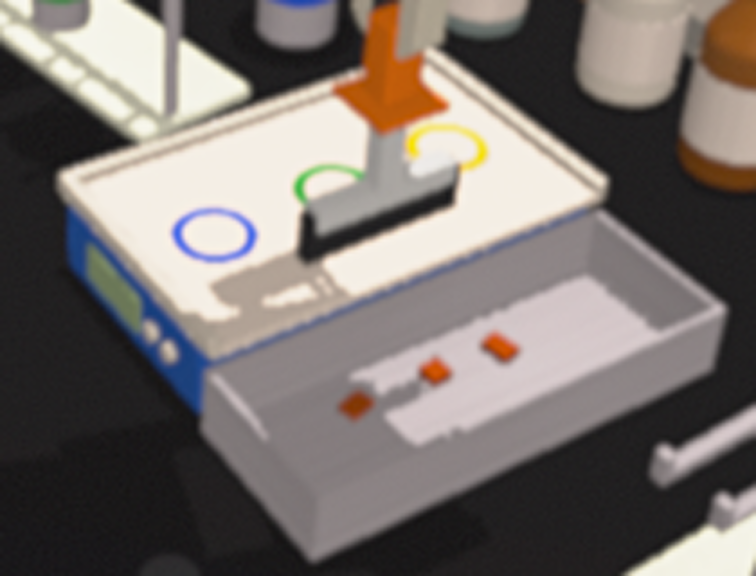

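View pics/w9.png

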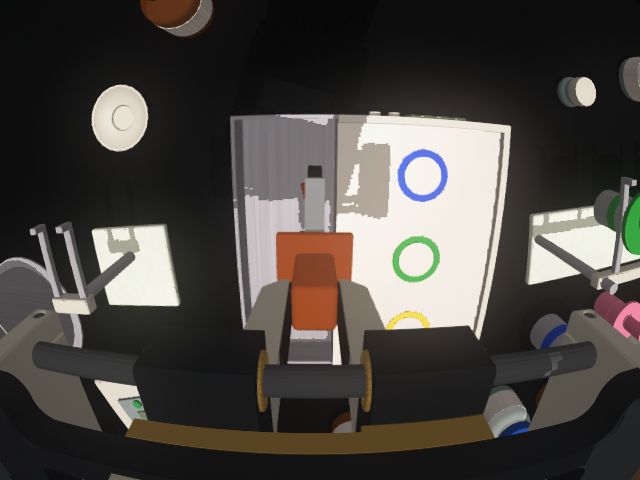

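{"op": "servo_tool", "data": {
  "deltas": "-0.03 -0.02 0 -8; -0.06 -0.04 0 -18; -0.09 -0.065 0 -28; -0.10 -0.09 0 -38; -0.105 -0.115 0 -48; -0.105 -0.14 0 -58; -0.105 -0.165 0 -68; -0.105 -0.185 0 -78; -0.105 -0.20 0 -86.8; -0.101 -0.228 -0.02 -86.8; -0.1 -0.2313 -0.0375 -86.8; -0.1 -0.2313 -0.0375 -86.8"
}}

```text
time: 15.3
eef_pos: [0.39, -0.3912, 0.1857]
eef_rot: [-7.5, 89.7, -100.8]
contact_force: [0.0, -0.8, -1.8]
opening: 0.0215
```

```bash
python3 - <<'E'
from h import *
R,p=tool(); print(p,np.degrees(np.arctan2(R[1,1],R[0,1])),state()['contact_force'],state()['time'])
im=snap('wrist','w10.png')
E
```

```text
[ 0.38998    -0.3911944   0.18571051] -3.279666305086202 [ 0.02203011 -0.77311247 -1.84388892] 15.3
```

View pics/w10.png

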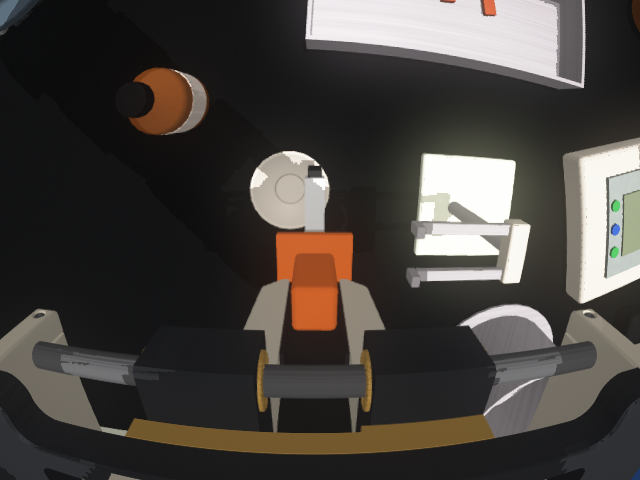

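{"op": "servo_tool", "data": {
  "deltas": "0.02 -0.0012 0 0; 0.045 -0.0028 0 0; 0.07 -0.0043 0 0; 0.09 -0.0056 0 0; 0.10 -0.0063 0 0; 0.10 -0.0063 0 0; 0.10 -0.0063 0 0"
}}

```text
time: 16.23
eef_pos: [0.4899, -0.3977, 0.1871]
eef_rot: [3.3, 89.6, -90.0]
contact_force: [-0.7, 0.2, -1.7]
opening: 0.0214
```

```bash
python3 - <<'E'
from h import *
R,p=tool(); print(p,np.degrees(np.arctan2(R[1,1],R[0,1])),state()['contact_force'],state()['time'])
im=snap('wrist','w11.png'); im=snap('side','s11.png')
cv2.imwrite('pics/z11.png',cv2.resize(im[250:430,400:560,::-1],None,fx=3.3,fy=3.3,interpolation=cv2.INTER_CUBIC))
E
```

```text
[ 0.48985427 -0.39765297  0.18713851] -3.274114398754453 [-0.71107146  0.2351655  -1.67605162] 16.225
```

View pics/w11.png

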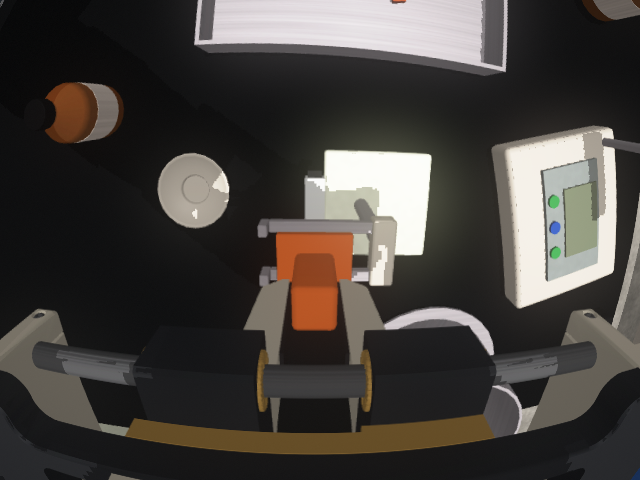

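View pics/z11.png

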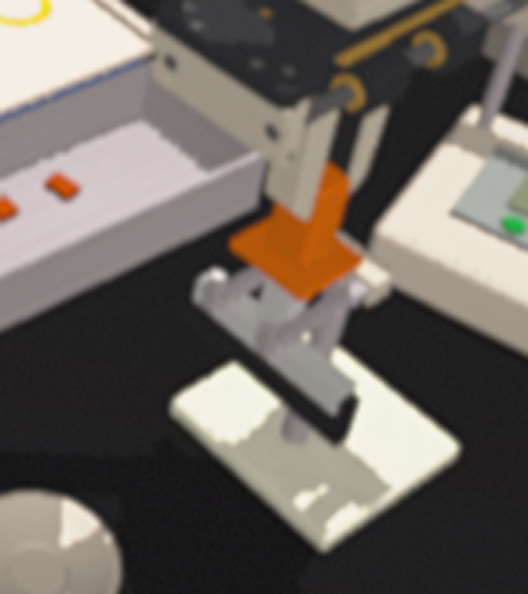

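{"op": "servo_tool", "data": {
  "deltas": "0 0 -0.008 0; 0 0 -0.015 0; 0 0 -0.02 0; 0 0 -0.0225 0; 0 0 -0.0235 0; 0 0 -0.0235 0; 0 0 -0.0235 0"
}}

```text
time: 17.2
eef_pos: [0.4899, -0.3979, 0.1639]
eef_rot: [5.8, 89.6, -87.5]
contact_force: [0.2, -0.1, -1.8]
opening: 0.0213
```

{"op": "servo_tool", "data": {
  "deltas": "0 0 -0.001 0; 0 0 -0.0015 0; 0 0 -0.0015 0; 0 0 -0.0015 0"
}}

```text
time: 17.7
eef_pos: [0.4901, -0.3982, 0.1632]
eef_rot: [10.2, 89.5, -83.1]
contact_force: [-0.8, -0.5, 5.8]
opening: 0.0216
```

{"op": "servo_tool", "data": {
  "deltas": "0 0 0 0; 0 0 0 0; 0 0 0 0; 0 0 0 0; 0 0 0.01 0; 0 0 0.03 0; 0 0 0.06 0; 0 0.02 0.09 0; 0 0.03 0.09 0",
  "grip": 0.4
}}

```text
time: 18.82
eef_pos: [0.4909, -0.3682, 0.2559]
eef_rot: [25.0, 89.3, -68.3]
contact_force: [-1.2, 0.1, 0.5]
opening: 0.0556
```

```bash
python3 - <<'E'
from h import *
R,p=tool(); print(p,np.degrees(np.arctan2(R[1,1],R[0,1])),state()['contact_force'],state()['time'],state()['opening'])
im=snap('wrist','w12.png'); 
E
```

```text
[ 0.49089296 -0.36818022  0.25591911] -3.273204622921741 [-1.24774691  0.08252266  0.48943532] 18.825 0.05561115759755995
```

View pics/w12.png

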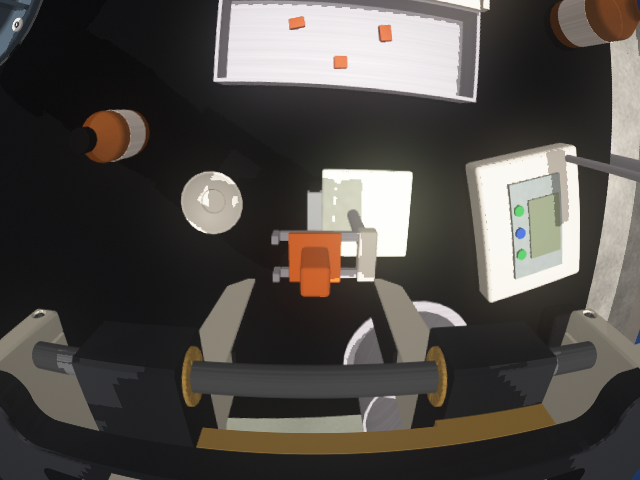

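{"op": "servo_tool", "data": {
  "deltas": "0 0.01 0.04 0; 0 0.04 0.065 0; 0.002 0.10 0.065 0; 0.004 0.16 0.065 0; 0.006 0.22 0.065 0; 0.01 0.28 0.065 0; 0.012 0.34 0.065 0; 0.014 0.40 0.065 0; 0.016 0.46 0.065 0; 0.018 0.52 0.065 0; 0.02 0.57 0.065 0; 0.02 0.59 0.065 0"
}}

```text
time: 20.38
eef_pos: [0.51, 0.225, 0.3177]
eef_rot: [6.3, 89.4, -86.8]
contact_force: [0.6, -0.7, 0.8]
opening: 0.0556
```

```bash
python3 - <<'E'
from h import *
R,p=tool(); print(p,R.round(4),np.degrees(np.arctan2(R[1,1],R[0,1])),state()['contact_force'],state()['time'])
im=snap('wrist','w13.png'); np.savez('w13.npz',R=R,p=p)
cv2.imwrite('pics/z13.png',cv2.resize(im[20:260,140:460,::-1],None,fx=2.5,fy=2.5,interpolation=cv2.INTER_CUBIC))
E
```

```text
[0.50999303 0.22496975 0.31770358] [[ 5.000e-04  9.985e-01 -5.430e-02]
 [-9.900e-03 -5.430e-02 -9.985e-01]
 [-1.000e+00  1.100e-03  9.900e-03]] -3.115034394264058 [ 0.59382999 -0.6817904   0.76527695] 20.375
```

View pics/w13.png

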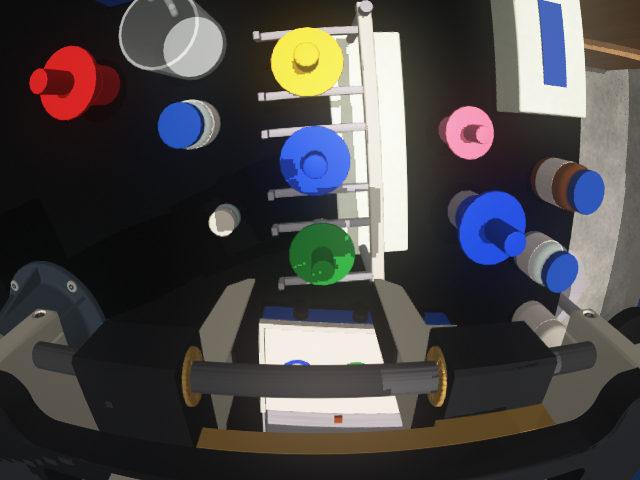

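View pics/z13.png

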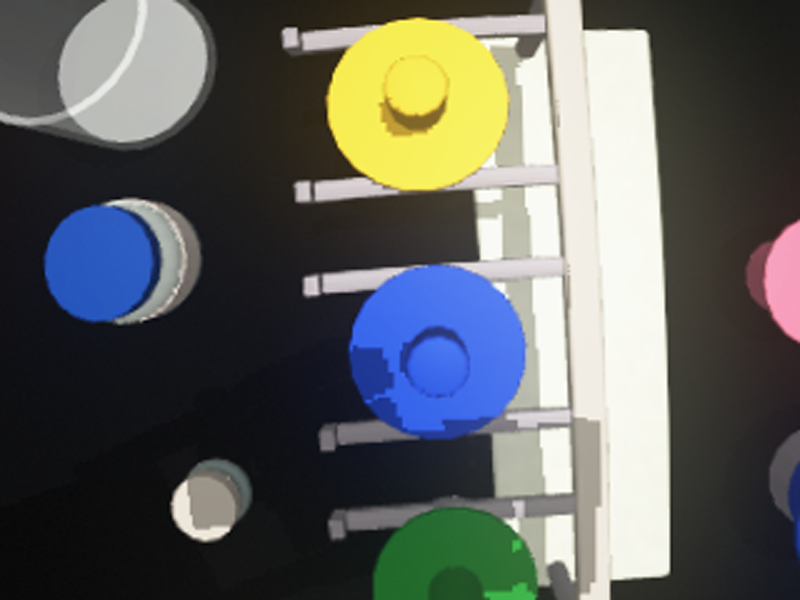

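```bash
python3 - <<'E'
from h import *
d=np.load('w13.npz'); RT=(d['R'],d['p'])
im=cv2.imread('pics/w13.png')[:,:,::-1].copy()
for nm,roi,h in (('y',(255,20,360,110),(20,35)),('b',(270,120,360,200),(100,130)),('g',(280,215,365,290),(45,85))):
    x0,y0,x1,y1=roi
    m=cv2.inRange(cv2.cvtColor(im,cv2.COLOR_RGB2HSV),(h[0],100,30),(h[1],255,255))
    k=np.zeros_like(m);k[y0:y1,x0:x1]=m[y0:y1,x0:x1]
    cs,_=cv2.findContours(k,cv2.RETR_EXTERNAL,cv2.CHAIN_APPROX_NONE); c=max(cs,key=cv2.contourArea)
    pts=np.array([wp2w(*q[0],.156,RT)[:2] for q in cv2.convexHull(c)])
    A=np.c_[2*pts,np.ones(len(pts))]; s=np.linalg.lstsq(A,(pts**2).sum(1),rcond=None)[0]
    print(nm,'flange',s[:2].round(4),'r',np.sqrt(s[2]+s[0]**2+s[1]**2).round(4))
for nm,u,v in (('y',416,87),('b',438,364)): print(nm,'knob',wp2w(140+u/2.5-.3,20+v/2.5-.3,.196,RT).round(4))
print('g',wp2w(323,270,.196,RT).round(4))
E
```

```text
y flange [0.5062 0.3757] r 0.043
b flange [0.5088 0.2679] r 0.036
g flange [0.5147 0.174 ] r 0.034
y knob [0.5109 0.3649 0.196 ]
b knob [0.5131 0.2705 0.196 ]
g [0.5154 0.1745 0.196 ]
```

{"op": "servo_tool", "data": {
  "deltas": "0.002 -0.02 -0.02 0; 0.005 -0.045 -0.05 0; 0.005 -0.051 -0.075 0; 0.005 -0.051 -0.085 0; 0.005 -0.051 -0.085 0; 0.005 -0.051 -0.085 0"
}}

```text
time: 21.18
eef_pos: [0.5154, 0.1749, 0.2337]
eef_rot: [14.8, 89.5, -78.3]
contact_force: [1.2, -0.4, -0.8]
opening: 0.0556
```

```bash
cat >> h.py <<'E'
def look(f,roi,sc):
    R,p=tool(); s=state(); print('p',p.round(4),'toolx',R[:,0].round(4),'yaw',np.degrees(np.arctan2(R[1,1],R[0,1])).round(2),'F',s['contact_force'].round(1),'t',s['time'],'op',round(s['opening'],4))
    im=snap('wrist',f+'.png'); np.savez(f+'.npz',R=R,p=p); x0,y0,x1,y1=roi
    cv2.imwrite('pics/z'+f+'.png',cv2.resize(im[y0:y1,x0:x1,::-1],None,fx=sc,fy=sc,interpolation=cv2.INTER_CUBIC))
E
python3 - <<'E'
from h import *
look('w14',(220,140,420,340),3)
E
```

```text
p [0.5154 0.1749 0.2337] toolx [ 0.0019 -0.0091 -1.    ] yaw -3.11 F [ 1.2 -0.4 -0.8] t 21.175 op 0.0556
```

View pics/zw14.png

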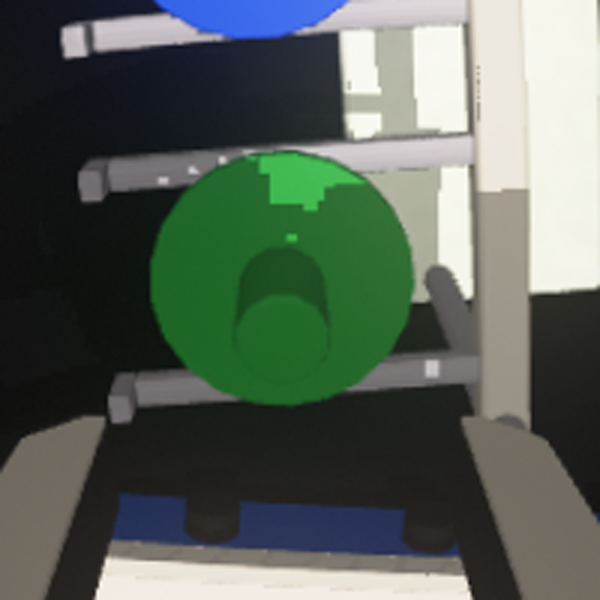

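```bash
python3 - <<'E'
from h import *
d=np.load('w14.npz'); RT=(d['R'],d['p'])
print(wp2w(314.0,252,.196,RT),wp2w(313.9,232.4,.156,RT))
P=[wp2w(220+u/3-.3,140+v/3-.3,.156,RT)[:2] for u,v in ((150,278),(413,278),(283,150),(283,405))]; print(np.round(P,4))
E
```

```text
[0.51507317 0.17416653 0.196     ] [0.51519755 0.17504022 0.156     ]
[[0.4815 0.1769]
 [0.5484 0.1732]
 [0.5171 0.208 ]
 [0.5134 0.1399]]
```

{"op": "servo_tool", "data": {
  "deltas": "0 -0.0005 -0.02 0; 0 -0.0005 -0.04 0; 0 -0.0005 -0.06 0; 0 -0.0005 -0.069 0; 0 -0.0005 -0.071 0; 0 -0.0005 -0.071 0; 0 -0.0005 -0.071 0"
}}

```text
time: 22.1
eef_pos: [0.5157, 0.1745, 0.1634]
eef_rot: [22.4, 89.5, -70.7]
contact_force: [-0.4, -0.8, 0.6]
opening: 0.0559
```

{"op": "servo_tool", "data": {
  "deltas": "0 0 0 0; 0 0 0 0; 0 0 0 0; 0 0 0 0; 0 0 0 0; 0 0 0 0",
  "grip": 1,
  "squeeze": 40
}}

```text
time: 22.85
eef_pos: [0.5157, 0.1746, 0.1634]
eef_rot: [21.8, 89.5, -71.3]
contact_force: [-0.8, 0.3, -0.1]
opening: 0.02
```

{"op": "servo_tool", "data": {
  "deltas": "0 0 0.01 0; 0 0 0.025 0; 0 0 0.045 0; 0 0 0.07 0; 0 0 0.095 0; 0 0 0.11 0; 0 0 0.11 0; 0 0 0.11 0"
}}

```text
time: 23.85
eef_pos: [0.5153, 0.1745, 0.2725]
eef_rot: [13.3, 89.5, -79.8]
contact_force: [0.4, 0.3, -2.4]
opening: 0.0205
```

```bash
python3 - <<'E'
from h import *
look('w15',(220,140,420,340),3)
im=snap('side','s15.png')
E
```

```text
p [0.5153 0.1745 0.2725] toolx [ 0.0016 -0.0091 -1.    ] yaw -3.1 F [ 0.4  0.3 -2.4] t 23.85 op 0.0205
```

View pics/s15.png

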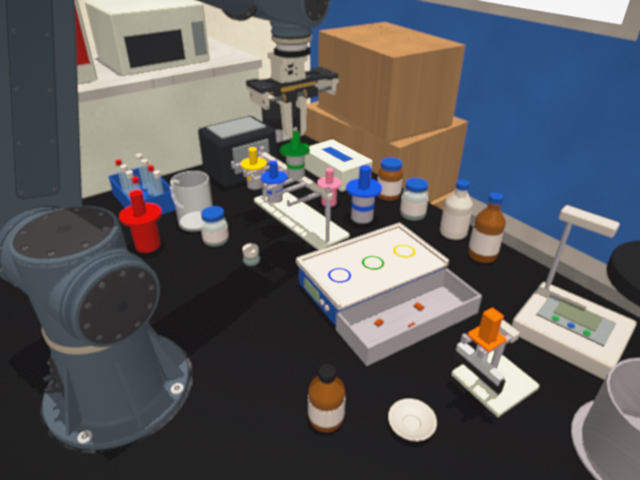

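View pics/w15.png

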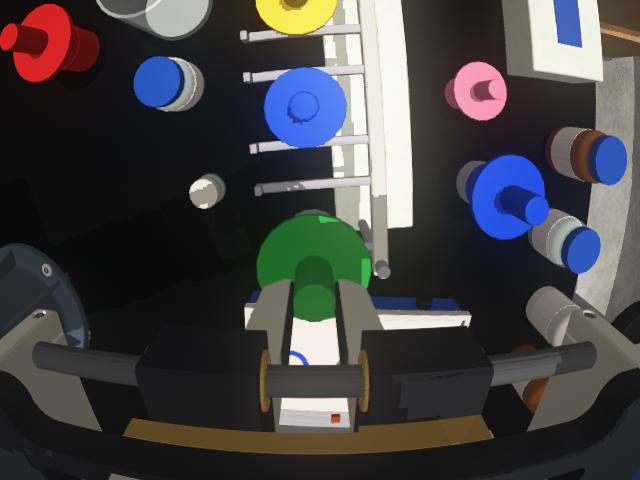

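{"op": "servo_tool", "data": {
  "deltas": "0.004 -0.025 0 0; 0.012 -0.07 0 0; 0.021 -0.12 0 0; 0.03 -0.17 0 0; 0.037 -0.21 0 0; 0.041 -0.233 0 0; 0.0413 -0.235 -0.02 0; 0.0413 -0.235 -0.05 0; 0.0413 -0.235 -0.08 0; 0.0413 -0.235 -0.105 0; 0.0413 -0.235 -0.12 0; 0.0413 -0.235 -0.12 0"
}}

```text
time: 25.45
eef_pos: [0.5561, -0.0604, 0.1516]
eef_rot: [-0.8, 89.5, -93.9]
contact_force: [-0.3, 0.2, -3.4]
opening: 0.0209
```

```bash
python3 - <<'E'
from h import *
look('w16',(220,140,420,340),3)
im=snap('side','s16.png')
cv2.imwrite('pics/z16.png',cv2.resize(im[180:370,280:490,::-1],None,fx=3.4,fy=3.1,interpolation=cv2.INTER_CUBIC))
E
```

```text
p [ 0.5561 -0.0604  0.1516] toolx [-6.0e-04 -8.8e-03 -1.0e+00] yaw -3.1 F [-0.3  0.2 -3.4] t 25.45 op 0.0209
```

View pics/z16.png

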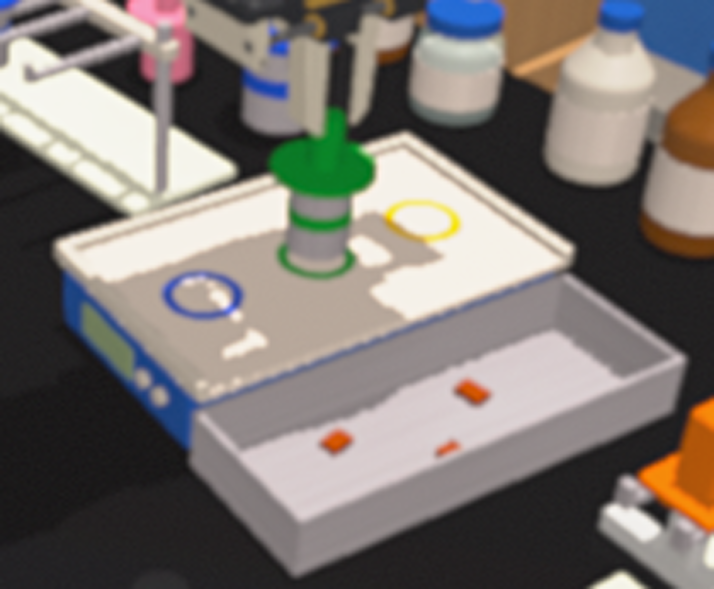

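View pics/w16.png

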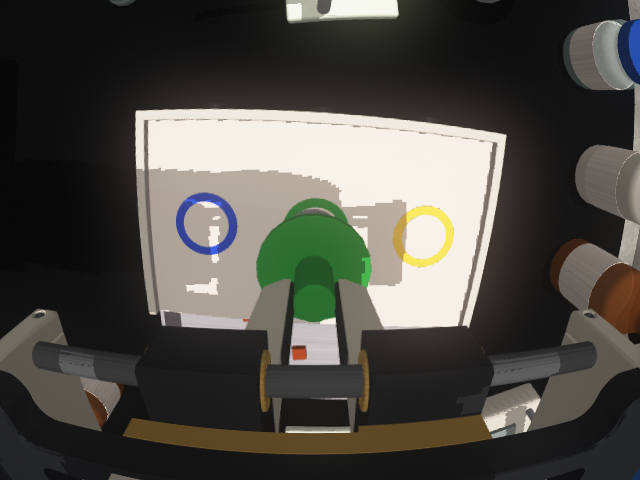

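{"op": "servo_tool", "data": {
  "deltas": "0.0005 0 -0.004 0; 0.0005 0 -0.008 0; 0.0005 0 -0.0095 0; 0.0005 0 -0.0095 0; 0.0005 0 -0.0095 0"
}}

```text
time: 26.18
eef_pos: [0.5576, -0.0606, 0.1437]
eef_rot: [17.6, 89.4, -75.5]
contact_force: [1.1, 0.7, -1.8]
opening: 0.0204
```

{"op": "servo_tool", "data": {
  "deltas": "-0.0005 0 -0.001 0; -0.0005 0 -0.002 0; -0.0005 0 -0.002 0; -0.0005 0 -0.002 0"
}}

```text
time: 26.68
eef_pos: [0.5571, -0.0606, 0.1417]
eef_rot: [17.6, 89.4, -75.5]
contact_force: [-0.0, -0.4, -2.8]
opening: 0.0202
```

{"op": "servo_tool", "data": {
  "deltas": "0 0 -0.0008 0; 0 0 -0.0012 0; 0 0 -0.0012 0"
}}

```text
time: 27.05
eef_pos: [0.5571, -0.0606, 0.1405]
eef_rot: [17.2, 89.4, -75.9]
contact_force: [-0.2, -0.1, -2.9]
opening: 0.0204
```

{"op": "servo_tool", "data": {
  "deltas": "0 0 -0.0006 0; 0 0 -0.001 0; 0 0 -0.001 0"
}}

```text
time: 27.42
eef_pos: [0.5575, -0.0607, 0.1404]
eef_rot: [23.1, 89.4, -70.0]
contact_force: [-2.1, 1.1, 5.4]
opening: 0.0204
```

{"op": "servo_tool", "data": {
  "deltas": "0 0 0 0; 0 0 0 0; 0 0 0 0; 0 0 0 0; 0 0 0.008 0; 0 0 0.025 0; 0 0 0.05 0; 0 0 0.08 0; 0 0.02 0.12 0; 0 0.04 0.14 0",
  "grip": 0.4
}}

```text
time: 28.68
eef_pos: [0.558, -0.0204, 0.284]
eef_rot: [39.3, 89.3, -53.8]
contact_force: [0.8, -0.6, 0.0]
opening: 0.056
```

```bash
python3 - <<'E'
from h import *
look('w17',(220,140,420,340),3)
im=snap('side','s17.png')
cv2.imwrite('pics/z17.png',cv2.resize(im[180:370,280:490,::-1],None,fx=3.4,fy=3.1,interpolation=cv2.INTER_CUBIC))
E
```

```text
p [ 0.558  -0.0204  0.284 ] toolx [ 0.0074 -0.0101 -0.9999] yaw -3.12 F [ 0.8 -0.6  0. ] t 28.675 op 0.056
```

View pics/z17.png

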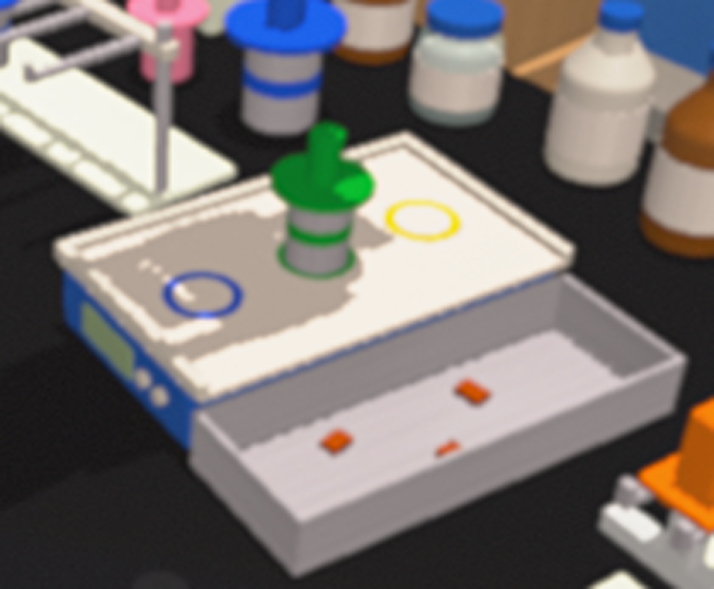

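View pics/w17.png

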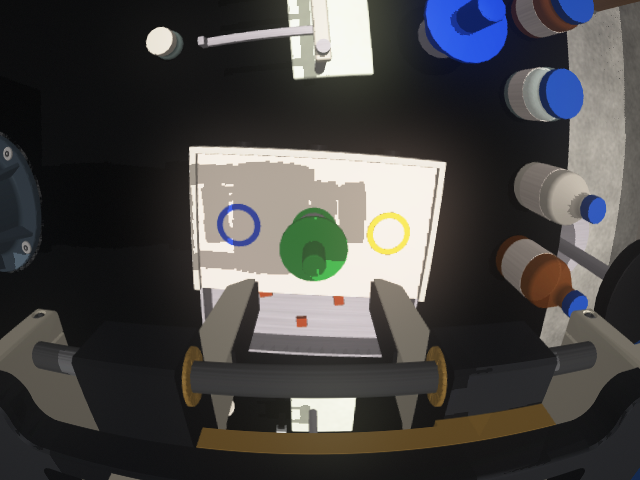

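{"op": "servo_tool", "data": {
  "deltas": "-0.005 0.04 0 0; -0.013 0.09 0 0; -0.021 0.14 0 0; -0.03 0.19 0 0; -0.038 0.24 0 0; -0.044 0.275 0 0; -0.047 0.289 -0.02 0; -0.047 0.289 -0.045 0; -0.047 0.289 -0.05 0; -0.047 0.289 -0.05 0"
}}

```text
time: 30.02
eef_pos: [0.5117, 0.2689, 0.234]
eef_rot: [43.7, 89.2, -49.3]
contact_force: [0.7, -0.5, 0.5]
opening: 0.056
```

```bash
python3 - <<'E'
from h import *
look('w18',(220,140,420,340),3)
E
```

```text
p [0.5117 0.2689 0.234 ] toolx [ 0.0087 -0.0101 -0.9999] yaw -3.04 F [ 0.7 -0.5  0.5] t 30.025 op 0.056
```

View pics/zw18.png

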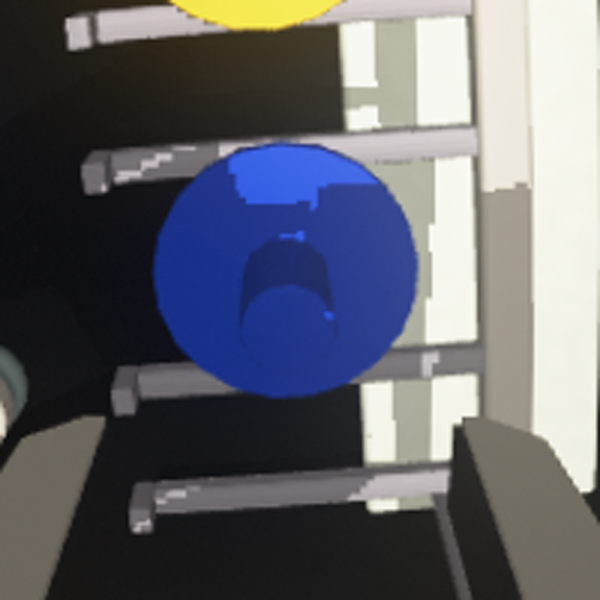

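```bash
python3 - <<'E'
from h import *
d=np.load('w18.npz'); RT=(d['R'],d['p'])
print(wp2w(315.7,249,.196,RT),wp2w(315,229.7,.156,RT))
E
```

```text
[0.51285352 0.27003653 0.196     ] [0.51296981 0.27094699 0.156     ]
```

{"op": "servo_tool", "data": {
  "deltas": "0.001 0.0014 -0.02 0; 0.001 0.0014 -0.04 0; 0.001 0.0014 -0.06 0; 0.001 0.0014 -0.069 0; 0.001 0.0014 -0.071 0; 0.001 0.0014 -0.071 0; 0.001 0.0014 -0.071 0"
}}

```text
time: 30.95
eef_pos: [0.5133, 0.2706, 0.1643]
eef_rot: [52.0, 89.2, -41.0]
contact_force: [-0.2, 0.8, 0.7]
opening: 0.0557
```

{"op": "servo_tool", "data": {
  "deltas": "0 0 0 0; 0 0 0 0; 0 0 0 0; 0 0 0 0; 0 0 0 0; 0 0 0 0",
  "grip": 1,
  "squeeze": 40
}}

```text
time: 31.7
eef_pos: [0.5133, 0.2706, 0.1643]
eef_rot: [52.2, 89.2, -40.8]
contact_force: [-0.1, 0.5, -0.0]
opening: 0.0203
```

{"op": "servo_tool", "data": {
  "deltas": "0 0 0.01 0; 0 0 0.025 0; 0 0 0.045 0; 0 0 0.07 0; 0 0 0.095 0; 0 0 0.11 0; 0 0 0.11 0; 0 0 0.11 0"
}}

```text
time: 32.7
eef_pos: [0.5129, 0.2704, 0.2734]
eef_rot: [46.7, 89.2, -46.4]
contact_force: [1.0, -0.4, -2.4]
opening: 0.0201
```

{"op": "servo_tool", "data": {
  "deltas": "-0.004 -0.03 0 0; -0.01 -0.075 0 0; -0.017 -0.125 0 0; -0.024 -0.175 0 0; -0.031 -0.225 0 0; -0.037 -0.27 0 0; -0.0414 -0.305 0 0; -0.0434 -0.321 -0.01 0; -0.0434 -0.321 -0.04 0; -0.0434 -0.321 -0.075 0; -0.0434 -0.321 -0.105 0; -0.0434 -0.321 -0.12 0"
}}

```text
time: 34.2
eef_pos: [0.4685, -0.0499, 0.1512]
eef_rot: [38.1, 89.4, -54.9]
contact_force: [0.3, -0.8, -1.4]
opening: 0.0204
```

{"op": "servo_tool", "data": {
  "deltas": "0 0 -0.005 0; 0 0 -0.008 0; 0 0 -0.009 0; 0 0 -0.009 0"
}}

```text
time: 34.7
eef_pos: [0.4688, -0.0499, 0.1427]
eef_rot: [41.4, 89.3, -51.6]
contact_force: [-0.2, 0.4, -2.8]
opening: 0.0205
```

{"op": "servo_tool", "data": {
  "deltas": "0.001 -0.0006 0 0; 0.001 -0.0006 -0.0005 0; 0.001 -0.0006 -0.001 0; 0.001 -0.0006 -0.001 0"
}}

```text
time: 35.2
eef_pos: [0.4698, -0.0505, 0.1417]
eef_rot: [41.0, 89.3, -52.1]
contact_force: [-0.6, 0.2, -2.6]
opening: 0.0201
```

{"op": "servo_tool", "data": {
  "deltas": "0 0 -0.0006 0; 0 0 -0.001 0; 0 0 -0.001 0"
}}

```text
time: 35.58
eef_pos: [0.4701, -0.0506, 0.1412]
eef_rot: [43.5, 89.3, -49.5]
contact_force: [-1.9, -0.0, 4.1]
opening: 0.0205
```

Contact at the expected height. Releasing.

{"op": "servo_tool", "data": {
  "deltas": "0 0 0 0; 0 0 0 0; 0 0 0 0; 0 0 0 0; 0 0 0.008 0; 0 0 0.025 0; 0 0 0.05 0; 0 0 0.08 0; 0 0.02 0.12 0; 0 0.04 0.14 0",
  "grip": 0.4
}}

```text
time: 36.83
eef_pos: [0.4706, -0.0102, 0.2838]
eef_rot: [51.4, 89.2, -41.7]
contact_force: [-0.3, 0.1, -0.1]
opening: 0.0559
```

```bash
python3 - <<'E'
from h import *
look('w19',(220,140,420,340),3)
im=snap('side','s19.png')
cv2.imwrite('pics/z19.png',cv2.resize(im[180:370,280:490,::-1],None,fx=3.4,fy=3.1,interpolation=cv2.INTER_CUBIC))
E
```

```text
p [ 0.4706 -0.0102  0.2838] toolx [ 0.0109 -0.0097 -0.9999] yaw -3.04 F [-0.3  0.1 -0.1] t 36.825 op 0.0559
```

View pics/z19.png

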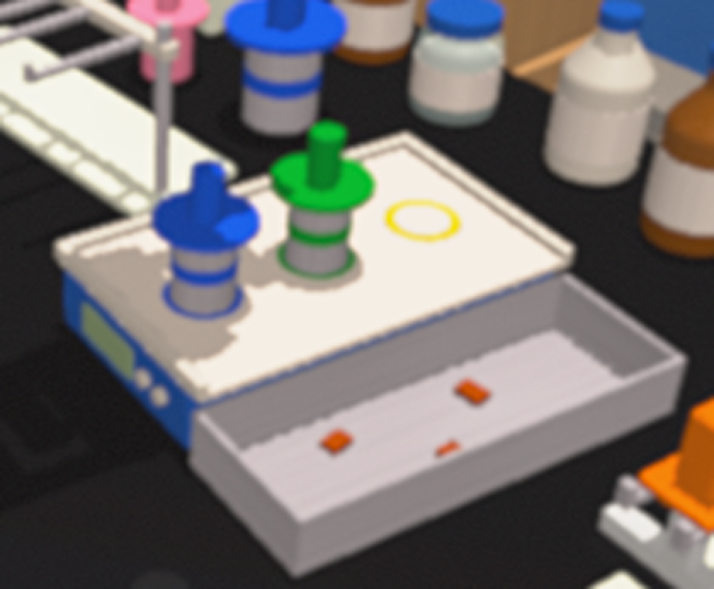

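{"op": "servo_tool", "data": {
  "deltas": "0.003 0.04 0 0; 0.01 0.10 0 0; 0.016 0.16 0 0; 0.023 0.22 0 0; 0.029 0.28 0 0; 0.035 0.33 0 0; 0.039 0.36 0 0; 0.0405 0.3765 -0.02 0; 0.0405 0.3765 -0.045 0; 0.0405 0.3765 -0.05 0; 0.0405 0.3765 -0.05 0"
}}

```text
time: 38.3
eef_pos: [0.5116, 0.3662, 0.2334]
eef_rot: [52.4, 89.1, -40.6]
contact_force: [-0.6, -0.3, -0.2]
opening: 0.0556
```

```bash
python3 - <<'E'
from h import *
look('w20',(220,140,420,340),3)
E
```

```text
p [0.5116 0.3662 0.2334] toolx [ 0.0117 -0.0101 -0.9999] yaw -2.97 F [-0.6 -0.3 -0.2] t 38.3 op 0.0556
```

View pics/zw20.png

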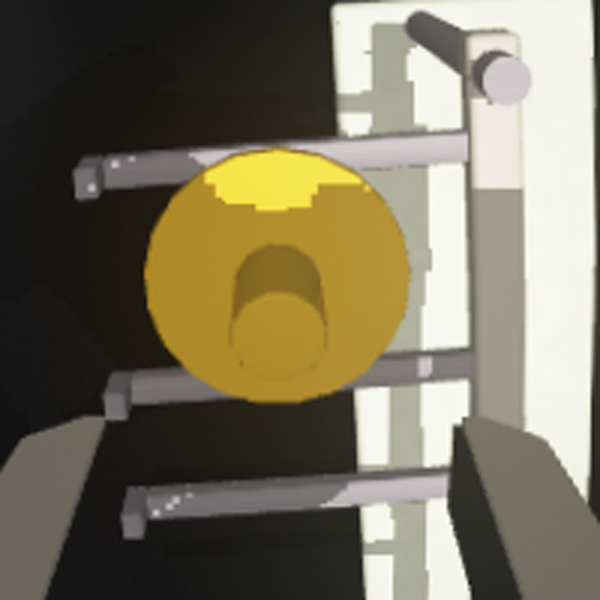

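```bash
python3 - <<'E'
from h import *
d=np.load('w20.npz'); RT=(d['R'],d['p'])
print(wp2w(312.7,251.4,.196,RT),wp2w(312,231.7,.156,RT))
E
```

```text
[0.51075769 0.36599421 0.196     ] [0.51069367 0.36697831 0.156     ]
```

{"op": "servo_tool", "data": {
  "deltas": "-0.0012 0 -0.02 0; -0.0012 0 -0.04 0; -0.0012 0 -0.06 0; -0.0012 0 -0.069 0; -0.0012 0 -0.071 0; -0.0012 0 -0.071 0; -0.0012 0 -0.071 0"
}}

```text
time: 39.22
eef_pos: [0.5109, 0.3666, 0.1639]
eef_rot: [60.6, 89.1, -32.4]
contact_force: [-0.1, 0.4, -0.1]
opening: 0.0556
```

{"op": "servo_tool", "data": {
  "deltas": "0 0 0 0; 0 0 0 0; 0 0 0 0; 0 0 0 0; 0 0 0 0; 0 0 0 0",
  "grip": 1,
  "squeeze": 40
}}

```text
time: 39.98
eef_pos: [0.511, 0.3666, 0.1639]
eef_rot: [60.9, 89.1, -32.1]
contact_force: [0.2, 0.2, -0.2]
opening: 0.02
```

{"op": "servo_tool", "data": {
  "deltas": "0 0 0.01 0; 0 0 0.025 0; 0 0 0.045 0; 0 0 0.07 0; 0 0 0.10 0; 0 0 0.13 0; 0 0 0.13 0; 0 0 0.13 0"
}}

```text
time: 40.98
eef_pos: [0.5106, 0.3664, 0.2929]
eef_rot: [56.4, 89.1, -36.6]
contact_force: [-0.4, 0.3, -3.3]
opening: 0.0202
```

{"op": "servo_tool", "data": {
  "deltas": "0.008 -0.025 0 0; 0.021 -0.07 0 0; 0.036 -0.118 0 0; 0.051 -0.166 0 0; 0.066 -0.214 0 0; 0.08 -0.262 0 0; 0.095 -0.31 0 0; 0.11 -0.358 0 0; 0.122 -0.40 0 0; 0.131 -0.427 0 0; 0.1337 -0.4369 0 0; 0.1337 -0.4369 0 0"
}}

```text
time: 42.48
eef_pos: [0.6439, -0.0703, 0.292]
eef_rot: [54.5, 89.2, -38.5]
contact_force: [-0.8, 0.1, -2.7]
opening: 0.0204
```

{"op": "servo_tool", "data": {
  "deltas": "0 0 -0.02 0; 0 0 -0.05 0; 0 0 -0.085 0; 0 0 -0.115 0; 0 0 -0.135 0; 0 0 -0.145 0; 0 0 -0.147 0; 0 0 -0.147 0"
}}

```text
time: 43.48
eef_pos: [0.6443, -0.07, 0.1457]
eef_rot: [56.4, 89.1, -36.6]
contact_force: [-0.2, 0.4, -1.2]
opening: 0.0205
```

{"op": "servo_tool", "data": {
  "deltas": "0 -0.0005 -0.002 0; 0 -0.0005 -0.003 0; 0 -0.0005 -0.004 0; 0 -0.0005 -0.004 0"
}}

```text
time: 43.98
eef_pos: [0.6442, -0.0706, 0.1417]
eef_rot: [56.2, 89.1, -36.7]
contact_force: [-0.5, 0.7, -1.2]
opening: 0.0201
```

{"op": "servo_tool", "data": {
  "deltas": "0 0 -0.0006 0; 0 0 -0.001 0; 0 0 -0.001 0"
}}

```text
time: 44.35
eef_pos: [0.6444, -0.0706, 0.1409]
eef_rot: [57.1, 89.1, -35.8]
contact_force: [-0.3, -0.3, -0.5]
opening: 0.0202
```

{"op": "servo_tool", "data": {
  "deltas": "0 0 -0.0006 0; 0 0 -0.0008 0; 0 0 -0.0008 0"
}}

```text
time: 44.72
eef_pos: [0.6449, -0.0707, 0.1408]
eef_rot: [59.1, 89.0, -33.8]
contact_force: [0.2, 0.5, 5.6]
opening: 0.0202
```

{"op": "servo_tool", "data": {
  "deltas": "0 0 0 0; 0 0 0 0; 0 0 0 0; 0 0 0 0; 0 0 0.008 0; 0 0 0.025 0; 0 0 0.05 0; 0 0 0.08 0; -0.02 0.02 0.12 0; -0.04 0.06 0.15 0; -0.06 0.11 0.15 0; -0.06 0.11 0.15 0",
  "grip": 0.4
}}

```text
time: 46.22
eef_pos: [0.5841, 0.0419, 0.2929]
eef_rot: [64.1, 88.9, -28.7]
contact_force: [-0.1, -0.9, 0.1]
opening: 0.0554
```

{"op": "servo_tool", "data": {
  "deltas": "-0.02 0.05 0 0; -0.05 0.10 0 0; -0.08 0.15 0 0; -0.11 0.20 0 0; -0.14 0.25 0 0; -0.17 0.30 0 0; -0.2 0.35 0 0; -0.22 0.39 0 0; -0.23 0.41 0 0; -0.23 0.41 0 0"
}}

```text
time: 47.48
eef_pos: [0.3542, 0.4523, 0.2931]
eef_rot: [64.2, 88.9, -28.5]
contact_force: [0.2, -0.8, -0.2]
opening: 0.0558
```

```bash
python3 - <<'E'
from h import *
s=state(); print(s['eef_pos'],s['time'],s['contact_force'])
im=snap('side','s21.png')
cv2.imwrite('pics/z21.png',cv2.resize(im[180:420,280:540,::-1],None,fx=3,fy=2.5,interpolation=cv2.INTER_CUBIC))
im=snap('top','t21.png')
cv2.imwrite('pics/zt21.png',cv2.resize(im[160:300,310:520,::-1],None,fx=3.8,fy=3.8,interpolation=cv2.INTER_CUBIC))
E
```

```text
[0.35417252 0.45226117 0.2931469 ] 47.475 [ 0.20589752 -0.84078912 -0.23173447]
```

View pics/z21.png

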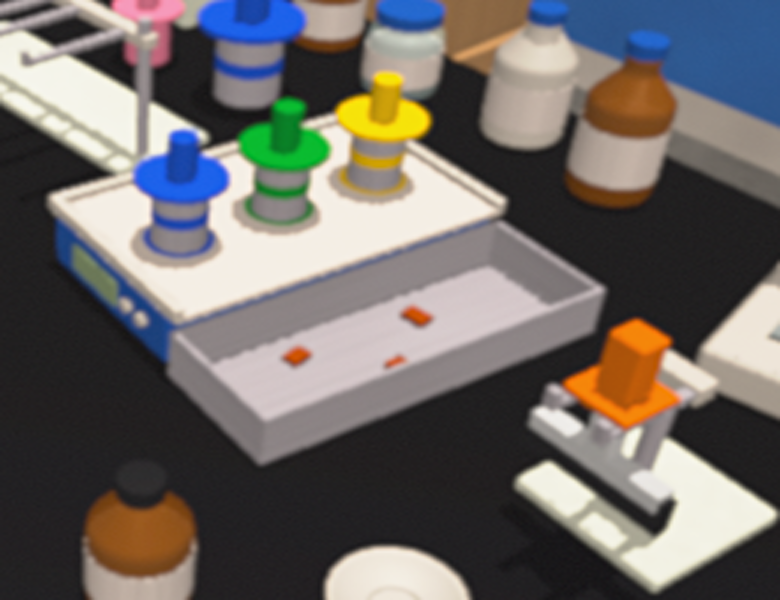

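View pics/t21.png

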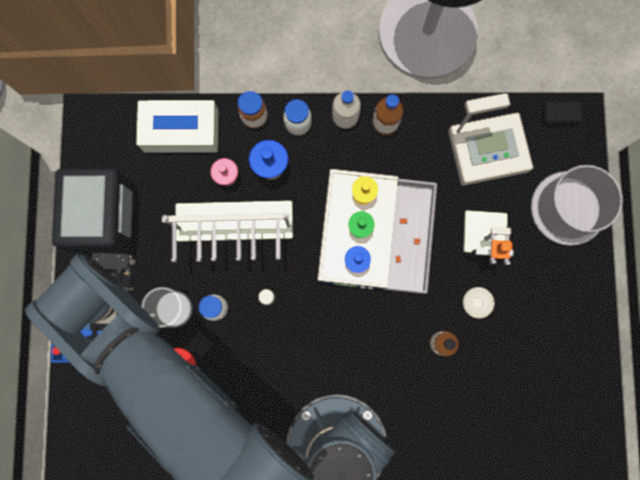

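View pics/zt21.png

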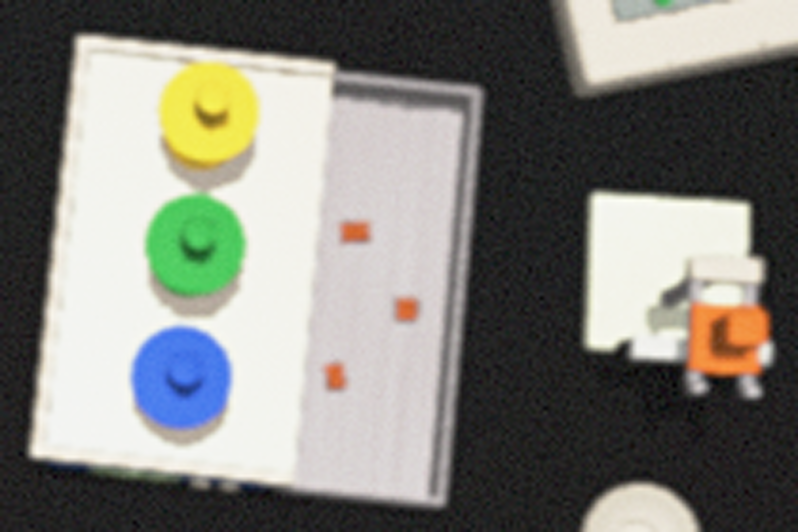

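All three vessels stand upright in their rings, three chips lie in the tray, the scraper hangs on its hook and nothing else has moved. One numeric check, then I'll hand in.

```bash
python3 - <<'E'
from h import *
im=cv2.imread('pics/t21.png')[:,:,::-1].copy()
for nm,a,b,ring in (('blue',100,128,(.4695,-.0508)),('green',45,85,(.5566,-.0605)),('yellow',20,34,(.644,-.0708))):
    for c,st in blobs(im,a,b,(335,170,385,280),110,60,100):
        bc=(st[0]+st[2]/2-.5,st[1]+st[3]/2-.5); w=p2w('top',*bc,.133); print(nm,w[:2].round(4),((w[:2]-ring)*1000).round(1),'mm')
job.finish_job(); print(state()['time'])
E
```

```text
blue [ 0.4682 -0.0502] [-1.3  0.6] mm
green [ 0.5553 -0.0611] [-1.3 -0.6] mm
yellow [ 0.6398 -0.0709] [-4.2 -0.1] mm
the job is handed in; nothing more can be done
the job is handed in; nothing more can be done
```

The job is done and handed in at about 47.5 s of the 208 s allowed; no verdict was reported.

- **Scraper and chips:** I lifted the scraper off its hook and wiped the three chips present into the tray in two sweeps. I then hung the scraper back on its hook. One chip shifted inside the tray later, but stayed in it.
- **Vessels:** I set the green, then blue, then yellow vessel down on its own ring, stopping at light contact of about 6 N or less.
- **Last pictures:** The side and top views show all three chips in the tray, the plate clear of chips, the scraper hanging and every vessel upright. The other bottles, jars, jug and dish look unmoved, and the robot touches nothing.
- **Centring check:** From the top camera, blue and green are within about 1.5 mm of their ring centres. Yellow reads 4.2 mm off towards the robot, which disagrees with the arm's own reading of within 1 mm at release. I think much of that is the outline measurement, since the side view shows the body centred, but I handed in without settling it.

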